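# Draw the spirit level out of the jammed drawer

## Task

The drawer is jammed half open and I need the spirit level that lies in it. First take the drill bit tube standing in the drawer, in the level's way, and stand it fully down in the empty hole of the rack on the counter and let go of it; then grip the level, tilt its near end up over the drawer front, draw it out diagonally through the opening and finish while still holding it still in the gripper, the whole level a hand's breadth above the cabinet's top. Leave everything else where it is.

Things in the scene. Friction and masses are not known exactly. Their poses are not given: they have to be found in the camera images.
- cabinet: low wooden cabinet fixed on the counter, a drawer jammed (immovable) half out of its front. Origin: on the counter under the middle of its front face; x into the cabinet, y left, z up. Carcass: x 0 to 235 mm, 340 mm wide, top at z 127 mm; top board 15 mm thick, underside z 112 mm, so the open part of the drawer is x -210 to 0
- drawer_floor (a point): point on the drawer floor's top (z 22 mm over the counter) in the middle of its width, 100 mm before the cabinet's front face. The flat floor runs on inside the cabinet to its x 210 mm; inner width 280 mm (y -140 to 140 mm in the cabinet's frame); side walls 10 mm thick, top at z 87 mm
- drawer_front (a point): middle of the top edge of the drawer front, on its inner face: 210 mm before the cabinet's front face, z 92 mm over the counter. The drawer front is 16 mm thick, with two knobs outside
- drawer_hole (a point): centre of the mouth (z 67 mm over the counter) of a 33 mm wide, 38 mm deep hole in a fixed dark wooden block (55 mm in x, 60 mm in y, 45 mm high on the drawer floor) right behind the drawer front; bit_tube stands in it at first. In the cabinet's frame x -181.5, y -10 mm
- level: small aluminium spirit level with black end caps, a straight bar 300 mm long (x), 20 mm wide (y), 34 mm high (z), about 0.2 kg, centre of mass in the middle; origin at the centre of its underside. It lies upright (34 mm high) on the drawer floor roughly lengthwise, its x axis pointing into the cabinet: about its front half is in the open part of the drawer, the rest is under the cabinet's top board
- level_front (a point): middle of the level's end face nearest the drawer front (150 mm from its middle along its -x, 17 mm above its underside)
- level_rear (a point): point in the middle of the level's rear vial window (grey field), under the cabinet's top board at first: 85 mm from the level's middle along its +x, 17 mm above its underside; the level goes on 65 mm beyond it
- bit_tube: drill bit tube: grey plastic cylinder with black cap, 28 mm diameter, 110 mm tall, about 80 g; origin at the centre of its underside, z up along it. Stands in the block inside the drawer, right in front of the level's end, its underside 29 mm above the counter
- rack: wooden board 250 x 85 x 10 mm fixed on the counter right of the cabinet, carrying three one-hole blocks in a row along its x, 78 mm apart; origin at the centre of its underside
- holder_free: dark wooden block 60 x 60 x 45 mm with one vertical hole in the middle of its top, 33 mm in diameter (mouth bevelled by 3 mm) and 38 mm deep (7 mm of wood below), fixed on rack; origin at the centre of its underside, z up. This is the one with the empty hole; which place in the row it has varies
- holder_free_hole0 (a point): centre of the empty hole's mouth, on top of holder_free (55 mm above the counter); a seated tube's underside is 38 mm below it and 72 mm of the tube stand out
- holder_a: dark wooden block 60 x 60 x 45 mm with one vertical hole in the middle of its top, 33 mm in diameter (mouth bevelled by 3 mm) and 38 mm deep (7 mm of wood below), fixed on rack; origin at the centre of its underside, z up. Occupied by tube_a
- holder_b: dark wooden block 60 x 60 x 45 mm with one vertical hole in the middle of its top, 33 mm in diameter (mouth bevelled by 3 mm) and 38 mm deep (7 mm of wood below), fixed on rack; origin at the centre of its underside, z up. Occupied by tube_b
- tube_a: bit tube like bit_tube (28 mm diameter, 110 mm tall, origin at the centre of its underside), standing in holder_a; a bystander, leave it there
- tube_b: bit tube like bit_tube (28 mm diameter, 110 mm tall, origin at the centre of its underside), standing in holder_b; a bystander, leave it there
- screw_box: small cardboard box 60 x 34 x 26 mm lying in the drawer by its left (+y) side wall; origin at the centre of its underside; a bystander
- drill_case: closed black plastic drill case 200 x 250 x 75 mm on the counter left of the cabinet; origin at the centre of its underside; a bystander
- wrench_long: open-end steel wrench, 200 mm long, 7 mm thick, flat on the counter; origin at the centre of its underside; a bystander
- wrench_short: open-end steel wrench, 150 mm long, 7 mm thick, flat on the counter; origin at the centre of its underside; a bystander
- tile: white ceramic tile offcut 100 x 75 x 8 mm, flat on the counter; origin at the centre of its underside; a bystander
- clamp: orange plastic bar clamp, about 170 x 170 x 28 mm, flat on the counter; origin at the centre of its underside; a bystander
Things that resemble listed ones, but are neither listed nor needed, are in the scene too. Leave any pink, turquoise or white look-alike of the bit_tube alone.

How it is judged:
By the outcome, as a careful person would: the job done as asked, in the order asked, and still so for the second after the job is handed in, while the arm keeps its last pose, push and grip.
It also fails if it takes over 58 s, if anything falls off the work surface, if the arm or the gripper's body presses on something with over 40 N, if the wrist force passes 120 N, or if a joint passes its speed limit or range.

## Robot

A 6-joint arm with a two-finger parallel gripper is mounted at the origin on the work surface. World frame = base frame: x ahead of the robot, y to its left, z up, the work surface at z = 0. Lengths are in m, angles in rad, forces in N, time in s.
With the tool pointing down it reaches from about 0.35 to 0.925 m from the base axis. Payload 6.4 kg.
Tool frame: the origin (TCP) lies at the very end of the fingers, on their centre line; the grasp point (between the pads) lies 19 mm behind it; z points along the fingers, y is the direction in which the jaws open and shut (so a half turn about z gives the same grasp; the last joint's range is limited). The gripper opens to 85 mm and grips with 20 to 120 N. Pads are 22 mm wide; open, the fingers measure 114 mm over their backs; the gripper's body (76 mm by 85 mm) begins 54 mm behind the grasp point. The pads swing forward as they close: fully open they stand 13 mm farther back than shut.
Start: joints at [1.116, 0.245, 1.558, -0, 1.339, -0.174], TCP at [0.18, 0.625, 0.231] pointing down, gripper open.
Joint ranges: [-3.13, 3.13], [-1.02, 2.26], [0.13, 2.54], [-0.95, 4.09], [0.21, 2.88], [-2.74, 2.74]. Speed limits (rad/s): [2.57, 2.57, 3.14, 3.14, 3.14, 3.14].

## Interface

Orientations are given as a 3x3 rotation matrix whose columns are the frame's x, y, z axes.
In Python, from station import robot gives the robot as it stands. The module is installed in compiled form; this text tells all that it offers.
- The arm moves only by the tool apply_moves, never from a script. Its argument "deltas" is a list of rows, each a list of 4 numbers: the shift along the tool's x, y, z in units of 0.04 m (1.0 is 0.04 m), then the turn about the tool's z in units of 0.1 rad (1.0 is 0.1 rad). In form: [[dx, dy, dz, turn], ...]. A call has 1 to 5 rows; each row shifts and turns the pose as measured when the row begins, along the tool's axes as they then stand; what a row does not reach is not made up. A row lasts 1/10 s, in which the tool goes at most 50 mm and 8.59 degrees, less where a joint would pass 70% of its speed; a pose out of reach is approached as far as the arm can. A call with a number of a shift or a turn outside -1 to 1 is refused whole. A call with a gripper value outside its range is refused whole. "claw" is the opening, from -1 (shut) to 1 (fully open), so that 0 is half open, set as the call begins (left out, the last holds). The fingers move at their own pace and stop on an object; "squeeze" is the grip in N (left out, the last holds). Time passes only in rows, so rows that do not move let the fingers close. It gives the time, the measured TCP pose, the force and the opening at its end, in the units of the state.
- robot.get_obs(): the state, without advancing time (a new reading comes with each control period).
- robot.read_camera(name): name is "scene" or "top" or "wrist"; returns a dict with "frame" (400x640x3 uint8, red, green, blue), "fov_y" (degrees; the focal length in pixels is half the picture's height over the tangent of half this angle, whatever the lens; pixels are square), "cx", "cy" (the principal point, pixels), "D" ([k1, k2, p1, p2, k3] as OpenCV has them; the pictures are not rectified), "position" and "rotation" of the camera in the world. Camera axes: x right, y down, z forward; pixel columns grow to the right and rows downward; lengths in m; the calibration is good to about 2 mm. A picture is of the moment at which its call begins. There is no depth.
- robot.close_job(): hands the job in, once; it reports no verdict.
Trained networks look in the newest picture that a camera, given by its name, has taken for a name from the list of things; names that differ only in an ending like _2 or _b are one class to them, and where a whole thing is asked for, a point or a joint stands for the part that bears it (a point fixed in the world has none). Each returns a list of dicts, best first, with "p" (0 to 1); they miss things now and then, are a little off and sometimes report something else, mostly with a low value. They report only what shows in the picture. A call takes as long as a camera call. They do not tell look-alikes from the thing itself.
- robot.search_frame(camera, name): "location" ([column, row] in pixels, amid what is visible of it).
- robot.trace(camera, name): "mask" (400x640 bool, what is visible of it) and "location" ([column, row] in pixels, amid what is visible of it).
The state is a dict: "time": time; "joints": joint angles; "qd": joint speeds; "effort": joint torques, N m; "ee_pos": TCP position; "tcp_rot": TCP orientation; "ft_force": force on the tool from outside, world axes, zero at the start; "ft_torque": the same for the moment, N m; "grip_width": finger opening in m.
Only numpy, scipy, OpenCV 4.12 (cv2) and the standard library are available. Lean on these libraries where they do the work, as an engineer would, in place of code of your own. Each camera call takes 0.05 s, during which the arm holds its last target.

## Working session

There is one attempt and no reset: what is moved stays moved. The work goes in short steps, Python scripts to look and compute and a tool call to move; the robot and the scene stay as the last step left them, time stands still between calls to the robot, and variables do not carry over. Pictures are saved under pics/ and viewed, and the job is handed in when it is done.

Besides the shell and the picture viewer there is one more tool, called after "Emit:" in YAML: its name, and indented under it one key for each argument. apply_moves: Moves the arm, as the interface text tells. Its arguments: {"type":"object","properties":{"deltas":{"type":"array","items":{"type":"array","items":{"type":"number"}}},"claw":{"type":"number"},"squeeze":{"type":"number"}},"required":["deltas"]}

```bash
mkdir -p pics; ls
cat > h.py <<'E'
import numpy as np, cv2
from station import robot
def K(c):
    f=200/np.tan(np.radians(c['fov_y'])/2)
    return np.array([[f,0,c['cx']],[0,f,c['cy']],[0,0,1.]])
def ray(c,px):
    u=cv2.undistortPoints(np.array([[px]],float),K(c),np.array(c['D'],float))[0,0]
    d=np.array(c['rotation'])@np.array([u[0],u[1],1]); return np.array(c['position']),d/np.linalg.norm(d)
def atz(c,px,z):
    o,d=ray(c,px); return o+d*(z-o[2])/d[2]
def proj(c,P):
    R=np.array(c['rotation']).T; t=-R@np.array(c['position'])
    return cv2.projectPoints(np.array(P,float).reshape(-1,1,3),cv2.Rodrigues(R)[0],t,K(c),np.array(c['D'],float))[0][:,0]
def tri(rs):
    A=np.zeros((3,3));b=np.zeros(3)
    for o,d in rs:
        M=np.eye(3)-np.outer(d,d);A+=M;b+=M@o
    p=np.linalg.solve(A,b); return p,[np.linalg.norm((np.eye(3)-np.outer(d,d))@(p-o)) for o,d in rs]
def save(c,n): cv2.imwrite('pics/'+n,c['frame'][:,:,::-1])
E
python3 - <<'E'
from h import *
import pickle
np.set_printoptions(precision=3,suppress=True)
cs={}
for n in ['scene','top','wrist']:
    c=robot.read_camera(n);cs[n]=c;save(c,n+'0.png');print(n,c['fov_y'],c['position'],np.array(c['rotation']).tolist())
pickle.dump(cs,open('c0.pkl','wb'))
for n in ['scene','top']:
    for k in ['cabinet','drawer_floor','drawer_front','drawer_hole','level','level_front','level_rear','bit_tube','rack','holder_free','holder_free_hole0','screw_box']:
        print(n,k,[(np.round(d['location'],1).tolist(),round(d['p'],2)) for d in robot.search_frame(n,k)][:5])
print(robot.get_obs())
E
```

```text
pics
scene 53.53218222203092 [ 1.104 -0.823  0.722] [[0.8177633514093225, 0.3226130919710465, -0.4766381163741246], [0.5750763008299962, -0.4242416205650517, 0.6995043213619385], [0.0234595250480512, -0.8461322829612516, -0.5324563929706356]]
top 45.84734513657331 [0.274 0.032 1.755] [[-0.02480161018105064, -0.9885224402906617, 0.14902437778505306], [-0.9996307192653613, 0.022867150867547946, -0.014680548770987173], [0.011104288966149078, -0.14933344720120745, -0.9887245401594725]]
wrist 68.47097836771171 [0.1   0.647 0.374] [[0.2770873435736321, 0.9098936496475029, 0.30873313777833017], [0.9608392916441357, -0.2613111167319223, -0.09221906475945854], [-0.0032341403960572637, 0.3221956650910455, -0.9466675729803126]]
scene cabinet [([380.0, 224.3], 0.72), ([254.3, 259.5], 0.66), ([202.5, 237.4], 0.33)]
scene drawer_floor [([376.9, 225.2], 0.94)]
scene drawer_front [([377.5, 221.0], 0.8)]
scene drawer_hole [([378.4, 219.0], 0.91), ([332.7, 210.2], 0.42)]
scene level [([331.7, 209.6], 0.59)]
scene level_front [([378.3, 222.4], 0.71), ([333.7, 209.6], 0.57)]
scene level_rear [([330.6, 2
[... 921 characters left out ...]
 rack [([397.8, 208.1], 0.94), ([279.7, 179.3], 0.46)]
top holder_free [([406.0, 201.1], 0.81)]
top holder_free_hole0 [([407.7, 200.3], 0.6)]
top screw_box [([280.3, 177.6], 0.49), ([311.4, 174.1], 0.41)]
{'time': 1.35, 'joints': array([ 1.116,  0.245,  1.558,  0.   ,  1.339, -0.174]), 'qd': array([ 0.001,  0.   , -0.002,  0.001,  0.001,  0.   ]), 'effort': array([ -0.   , -42.951, -32.642,  -0.   ,   0.   ,  -0.   ]), 'ee_pos': array([0.18 , 0.625, 0.231]), 'tcp_rot': array([[-0.961,  0.277, -0.   ],
       [ 0.277,  0.961, -0.   ],
       [ 0.   , -0.   , -1.   ]]), 'ft_force': array([ 0.646,  0.419, -0.638]), 'ft_torque': array([ 0.012, -0.004,  0.005]), 'grip_width': 0.08549917162982285}
```

View pics/scene0.png

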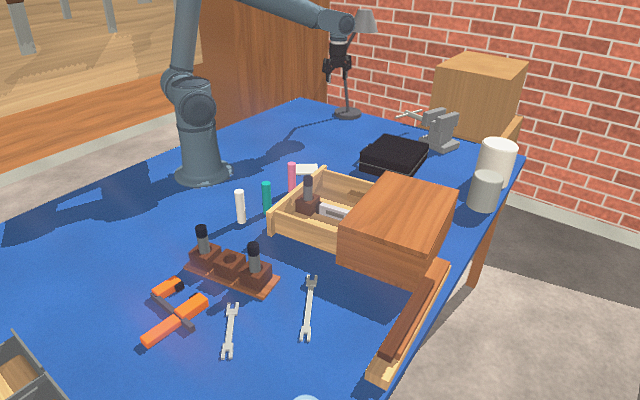

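View pics/top0.png

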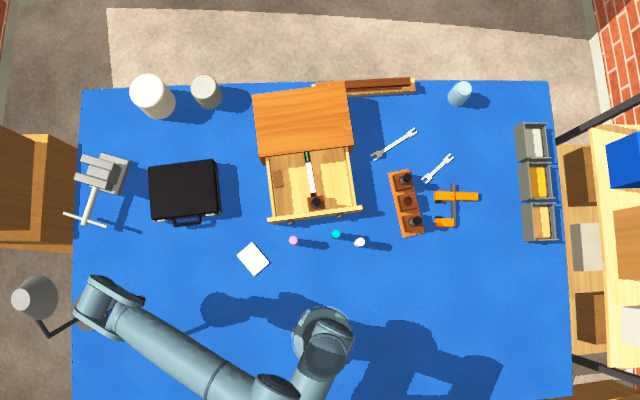

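View pics/wrist0.png

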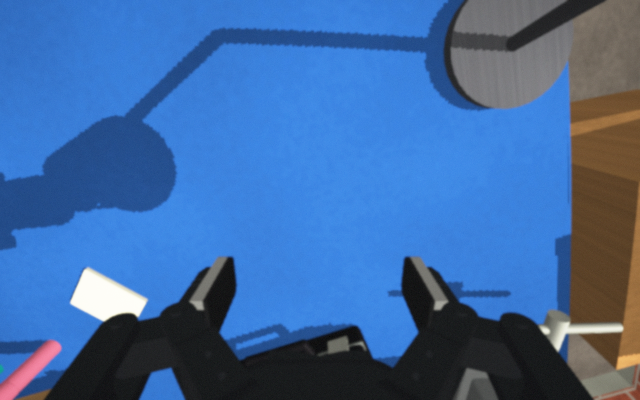

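Run:
```python
import pickle,cv2
c=pickle.load(open('c0.pkl','rb'))
for n,(x0,y0,x1,y1) in {'scene':(180,130,430,330),'top':(220,80,470,270)}.items():
    cv2.imwrite(f'pics/{n}0z.png',cv2.resize(c[n]['frame'][y0:y1,x0:x1,::-1],None,fx=3,fy=3,interpolation=cv2.INTER_CUBIC))
```

```text
(no output)
```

View pics/scene0z.png

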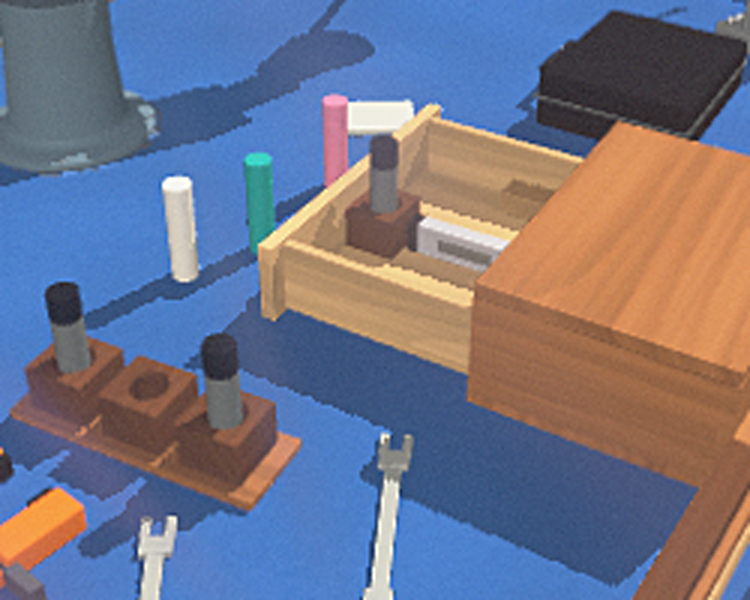

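View pics/top0z.png

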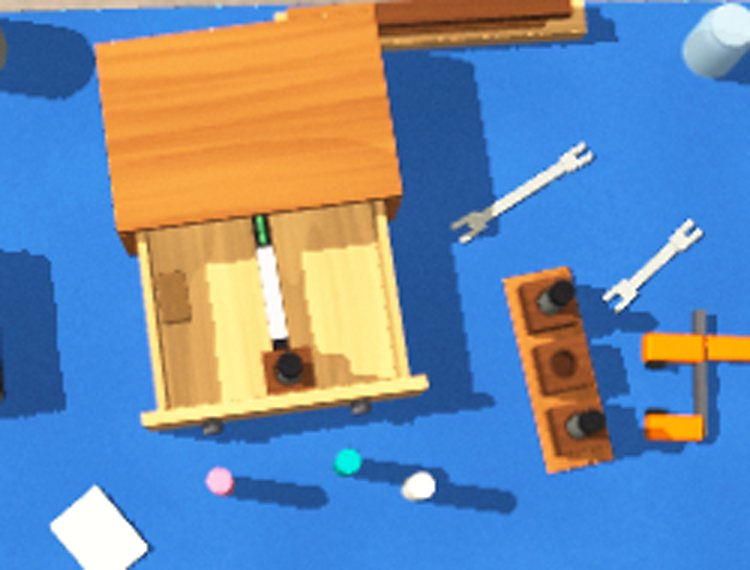

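```bash
cat > fit.py <<'E'
from h import *
import pickle
from scipy.optimize import least_squares
np.set_printoptions(precision=4,suppress=True)
cs=pickle.load(open('c0.pkl','rb'))
def T(p,P):
    c,s=np.cos(p[2]),np.sin(p[2]);P=np.atleast_2d(np.array(P,float));return np.c_[p[0]+c*P[:,0]-s*P[:,1],p[1]+s*P[:,0]+c*P[:,1],P[:,2]]
zt=lambda x,y:(220+x/3,80+y/3); zs=lambda x,y:(180+x/3,130+y/3)
cab=[('top',zt(119,233),(0,.17,.127)),('top',zt(401,196),(0,-.17,.127)),('top',zt(97,45),(.235,.17,.127)),('top',zt(377,5),(.235,-.17,.127)),
('scene',zs(616,123),(0,.17,.127)),('scene',zs(472,289),(0,-.17,.127)),('scene',zs(469,400),(0,-.17,0))]
rack=[('top',zt(504,281),(.125,.0425,.01)),('top',zt(569,268),(.125,-.0425,.01)),('top',zt(612,460),(-.125,-.0425,.01)),('top',zt(548,473),(-.125,.0425,.01)),
('scene',zs(250,507),(.125,-.0425,.01)),('scene',zs(300,440),(.125,.0425,.01)),('scene',zs(12,410),(-.125,-.0425,.01)),
('top',zt(563,364),(0,0,.055)),('scene',zs(151,386),(0,0,.055))]
out={}
for n,o,x0 in(('cab',cab,(.5,0.1,0)),('rack',rack,(.5,-.2,.1))):
    f=lambda p:np.concatenate([proj(cs[k],T(p,P))[0]-u for k,u,P in o])
    r=least_squares(f,x0,loss='soft_l1');print(n,r.x,f(r.x).reshape(-1,2).tolist());out[n]=r.x
pickle.dump(out,open('fit.pkl','wb'))
E
python3 fit.py
python3 - <<'E'
from h import *
import pickle
exec(open('fit.py').read().split('cab=[')[0]); f=pickle.load(open('fit.pkl','rb'));c=f['cab']
for n,P in dict(hole=(-.1815,-.01,.067),lf=(-.15,0,.039),front=(-.21,0,.092)).items(): print(n,T(c,P))
print('rackhole',T(f['rack'],(0,0,.055)))
ft=[zt(287,358),zs(383,140)]
print('tube top pt via z .139',atz(cs['top'],zt(288,362),.139),'scene',atz(cs['scene'],zs(383,141),.139))
# level ends
print('level near (white end)',atz(cs['top'],zt(279,338),.056),'far',atz(cs['top'],zt(264,248),.056),'green',atz(cs['top'],zt(260,217),.056))
print('bits',[atz(cs['top'],zt(*q),.056) for q in ((272,341),(287,337),(255,217),(267,214))])
for n,ol in dict(top=1,scene=1).items():
    im=cv2.resize(cs[n]['frame'][:,:,::-1],None,fx=3,fy=3,interpolation=cv2.INTER_CUBIC)
    def L(p,pts,col):
        q=proj(cs[n],T(p,pts))*3+1; cv2.polylines(im,[np.int32(q)],True,col,1)
    L(c,[(0,.17,.127),(0,-.17,.127),(.235,-.17,.127),(.235,.17,.127)],(0,255,0))
    L(c,[(-.21,.14,.092),(-.21,-.14,.092),(-.226,-.14,.092),(-.226,.14,.092)],(255,0,255))
    L(c,[(-.21,.14,.087),(-.21,-.14,.087),(0,-.14,.087),(0,.14,.087)],(0,255,255))
    L(c,[(-.209,.02,.067),(-.209,-.04,.067),(-.154,-.04,.067),(-.154,.02,.067)],(0,0,255))
    L(f['rack'],[(.125,.0425,.01),(.125,-.0425,.01),(-.125,-.0425,.01),(-.125,.0425,.01)],(0,255,0))
    L(f['rack'],[(.03,.03,.055),(.03,-.03,.055),(-.03,-.03,.055),(-.03,.03,.055)],(255,255,0))
    x,y=(660,240) if n=='top' else (540,390)
    cv2.imwrite(f'pics/{n}_ov.png',im[y:y+600,x:x+780])
E
```

```text
cab [0.6619 0.0411 0.1136] [[-0.6749693892089113, -0.6346689023997953], [0.6581727733910157, -1.033599280363802], [-0.7963067956531802, -0.7411311373266187], [-1.2007759613228473, 0.5330188353513705], [-0.40386821073303736, 0.40022273006843534], [-0.3031279441764241, -0.24409443040582346], [-1.4195713310481324, 0.5324576703719117]]
rack [ 0.4848 -0.3243  0.1707] [[-0.38319181475884534, -1.710204956951003], [-0.338626219873845, -1.5736999485067713], [0.033593100742393744, -0.8040644346730801], [-0.6673548138375054, -0.5837252362878758], [-0.8939324149972094, -0.7882375660734624], [0.246639581408715, -0.32293472050093897], [-1.6208744303761762, -0.7764416062519786], [0.5111409812377019, -0.8272081090026404], [-1.755664899374409, -0.70223024341567]]
hole [[0.4827 0.0106 0.067 ]]
lf [[0.5128 0.0241 0.039 ]]
front [[0.4532 0.0173 0.092 ]]
rackhole [[ 0.4848 -0.3243  0.055 ]]
tube top pt via z .139 [0.4815 0.0131 0.139 ] scene [0.4824 0.0136 0.139 ]
level near (white end) [0.5217 0.0223 0.056 ] far [0.6332 0.038  0.056 ] green [0.6722 0.0421 0.056 ]
bits [array([0.5182, 0.0308, 0.056 ]), array([0.5227, 0.0126, 0.056 ]), array([0.6723, 0.0482, 0.056 ]), array([0.6758, 0.0334, 0.056 ])]
```

View pics/top_ov.png

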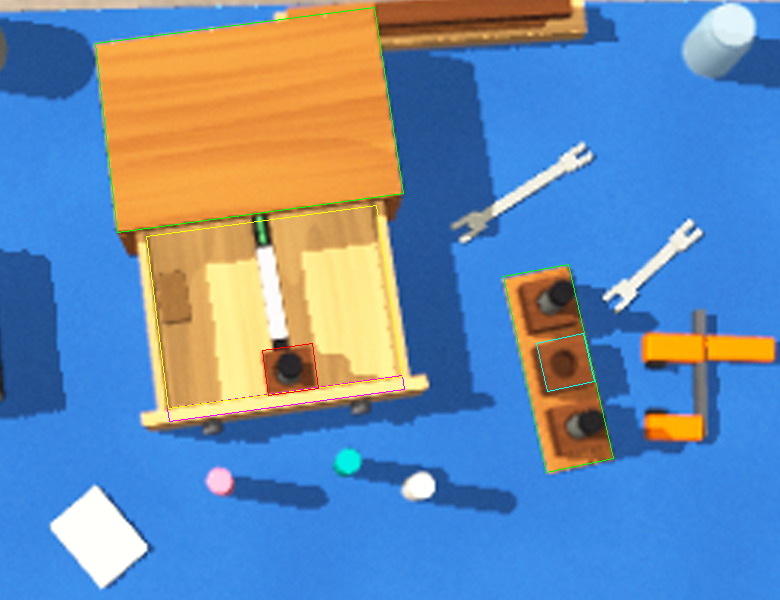

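View pics/scene_ov.png

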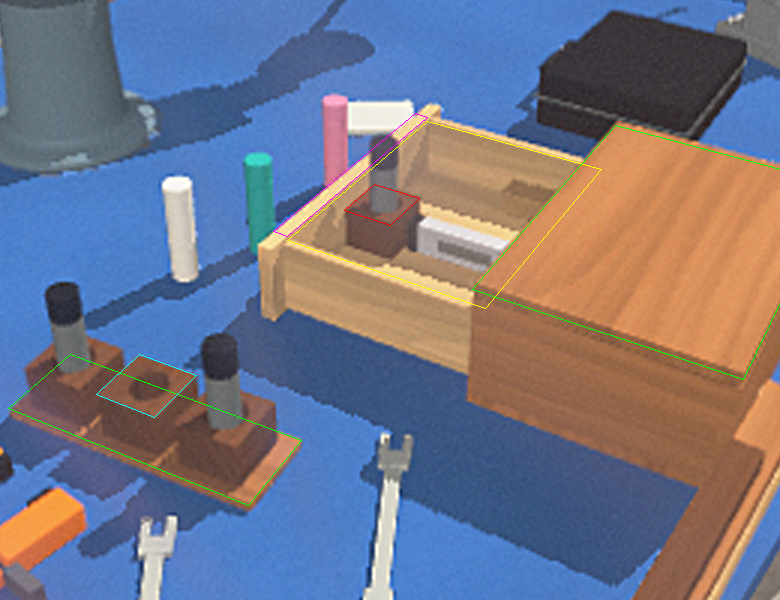

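Emit:
apply_moves:
  deltas:
    - [-0.5, -0.6, 0, -0.9]
    - [-0.5, -0.6, 0, -0.9]
    - [-0.5, -0.7, 0, -0.9]
    - [-0.5, -0.7, 0, -0.9]
    - [-0.5, -0.7, 0, -0.9]
  claw: 1
  squeeze: 40

```text
time: 1.85
ee_pos: [0.2677, 0.483, 0.2311]
tcp_rot: [[-0.981, -0.193, 0.0], [-0.193, 0.981, 0.001], [-0.001, 0.001, -1.0]]
ft_force: [0.0, -0.2, -0.6]
grip_width: 0.0854
```

```bash
cat > go.py <<'E'
import sys
from h import *
# usage go.py x y z yawdeg(tool x axis world angle)
np.set_printoptions(precision=4,suppress=True)
s=robot.get_obs();R=np.array(s['tcp_rot']);p=np.array(s['ee_pos'])
t=np.array([float(a) for a in sys.argv[1:4]])
print('t',s['time'],'p',p,'yaw',np.degrees(np.arctan2(R[1,0],R[0,0]))%360,'F',s['ft_force'],'w',s['grip_width'],'j',s['joints'])
y=np.radians(float(sys.argv[4]));w=np.array([np.cos(y),np.sin(y),0])
turn=-(y-np.arctan2(R[1,0],R[0,0])+np.pi)%(2*np.pi)-np.pi
turn=-(((y-np.arctan2(R[1,0],R[0,0]))+np.pi)%(2*np.pi)-np.pi)
print('units now-axes',R.T@(t-p)/.04,'turn',turn/.1)
Rf=np.array([[np.cos(y),np.sin(y),0],[np.sin(y),-np.cos(y),0],[0,0,-1]])
print('units final-axes',Rf.T@(t-p)/.04)
E
python3 go.py .482 .0125 .231 189.8
```

```text
t 1.85 p [0.2677 0.483  0.2311] yaw 191.1155842067171 F [ 0.047  -0.1844 -0.5669] w 0.08538920481060562 j [ 0.859   0.0161  1.8105  0.0007  1.3137 -0.906 ]
units now-axes [ -2.9891 -12.5751  -0.0135] turn 0.22961275994450858
units final-axes [ -3.2771 -12.5032   0.0016]
```

Emit:
apply_moves:
  deltas:
    - [-0.25, -1, 0, 0.2]
    - [-0.25, -1, 0, 0]
    - [-0.25, -1, 0, 0]
    - [-0.25, -1, 0, 0]
    - [-0.25, -1, 0, 0]

```text
time: 2.35
ee_pos: [0.3556, 0.2888, 0.2319]
tcp_rot: [[-0.984, -0.177, 0.004], [-0.177, 0.984, 0.003], [-0.004, 0.003, -1.0]]
ft_force: [0.2, 0.4, 0.9]
grip_width: 0.0852
```

Emit:
apply_moves:
  deltas:
    - [-0.25, -1, 0, 0]
    - [-0.25, -1, 0, 0]
    - [-0.25, -1, 0, 0]
    - [-0.25, -1, 0, 0]
    - [-0.25, -1, 0, 0]

```text
time: 2.85
ee_pos: [0.4425, 0.0927, 0.2334]
tcp_rot: [[-0.984, -0.177, 0.009], [-0.177, 0.984, 0.004], [-0.01, 0.003, -1.0]]
ft_force: [0.8, 0.4, -0.7]
grip_width: 0.0853
```

```bash
python3 go.py .482 .0125 .231 189.8
```

```text
t 2.85 p [0.4425 0.0927 0.2334] yaw 190.20211742240298 F [ 0.8483  0.4169 -0.7493] w 0.0853378880963913 j [-0.0479 -0.2502  2.0482  0.0047  1.3347 -1.7978]
units now-axes [-0.6159 -2.1486  0.0609] turn 0.0701827300056479
units final-axes [-0.6316 -2.1441  0.0604]
```

Emit:
apply_moves:
  deltas:
    - [-0.3, -1, 0, 0]
    - [-0.3, -0.9, 0, 0]
    - [0, -0.2, 0, 0.1]
    - [0, 0, 0, 0]

```text
time: 3.25
ee_pos: [0.4834, 0.0065, 0.2345]
tcp_rot: [[-0.987, -0.159, 0.012], [-0.159, 0.987, 0.003], [-0.012, 0.002, -1.0]]
ft_force: [-0.7, 0.3, -0.5]
grip_width: 0.0851
```

```bash
python3 - <<'E'
from h import *
import pickle
c=robot.read_camera('wrist');save(c,'w1.png');pickle.dump(c,open('cw1.pkl','wb'))
for k in ['bit_tube','level','level_front','drawer_hole']:
    print(k,[(np.round(d['location'],1).tolist(),round(d['p'],2)) for d in robot.search_frame('wrist',k)][:5])
E
python3 go.py .482 .0125 .088 189.8
```

```text
bit_tube [([436.5, 62.5], 0.95), ([325.3, 193.7], 0.87), ([272.5, 56.7], 0.71), ([195.5, 13.2], 0.62), ([319.0, 220.8], 0.35)]
level [([323.7, 277.6], 0.58)]
level_front [([321.8, 277.2], 0.59), ([548.3, 40.5], 0.46), ([599.5, 273.4], 0.28)]
drawer_hole [([316.2, 221.3], 0.91), ([598.5, 272.8], 0.41)]
t 3.5 p [0.4829 0.0087 0.2346] yaw 189.41949261309722 F [-0.2535 -0.3819  1.0028] w 0.08541571721649506 j [-0.2206 -0.169   1.978   0.0061  1.3216 -1.9573]
units now-axes [0.0518 0.0935 3.6641] turn -0.0664110672961371
units final-axes [0.0057 0.0986 3.6643]
```

View pics/w1.png

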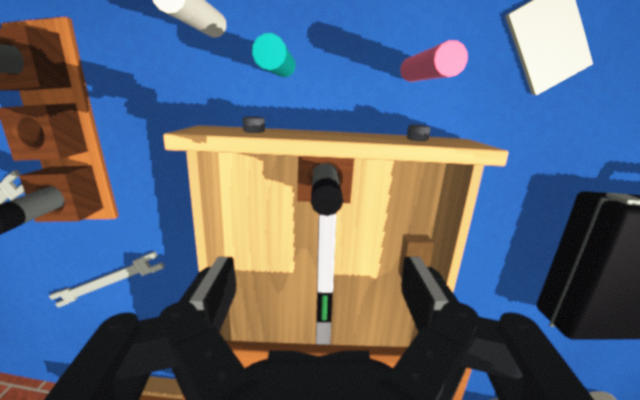

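Run:
```python
from h import *
import pickle
np.set_printoptions(precision=4,suppress=True)
c=pickle.load(open('cw1.pkl','rb'))
im=c['frame'][130:380,220:440,::-1];cv2.imwrite('pics/w1z.png',cv2.resize(im,None,fx=2.4,fy=2.4,interpolation=cv2.INTER_CUBIC))
print('tube',atz(c,(327,197),.139))
# tube seen: model circle projection check
for q in [(326,215),(325,292),(324,320),(323,340)]: print(q,atz(c,q,.056))
```

```text
tube [0.4791 0.0129 0.139 ]
(326, 215) [0.5293 0.0227 0.056 ]
(325, 292) [0.6372 0.0398 0.056 ]
(324, 320) [0.683  0.0462 0.056 ]
(323, 340) [0.7185 0.0507 0.056 ]
```

View pics/w1z.png

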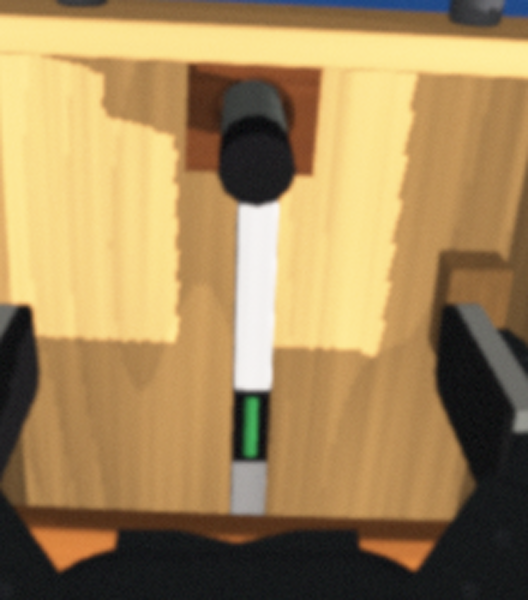

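Emit:
apply_moves:
  deltas:
    - [0, 0.1, 0.8, 0]
    - [0, 0, 0.8, 0]
    - [0, 0, 0.8, 0]
    - [0, 0, 0.8, 0]
    - [0, 0, 0.3, 0]

```text
time: 4.0
ee_pos: [0.4861, 0.0181, 0.0947]
tcp_rot: [[-0.985, -0.173, 0.023], [-0.173, 0.985, 0.002], [-0.023, -0.002, -1.0]]
ft_force: [-1.3, -0.1, -0.4]
grip_width: 0.0853
```

```bash
python3 go.py .482 .0128 .088 189.8
```

```text
t 4.0 p [0.4861 0.0181 0.0947] yaw 189.95704557166542 F [-1.3277 -0.0841 -0.4029] w 0.08531544896289382 j [-0.1998  0.0233  2.0767  0.0075  1.0198 -1.9481]
units now-axes [ 0.1287 -0.1125  0.1658] turn 0.027409623012371043
units final-axes [ 0.1247 -0.1132  0.1684]
```

Emit:
apply_moves:
  deltas:
    - [0.1, -0.1, 0.1, 0]
    - [0, 0, 0, 0]

```text
time: 4.2
ee_pos: [0.4819, 0.0145, 0.0899]
tcp_rot: [[-0.984, -0.175, 0.02], [-0.175, 0.985, 0.002], [-0.02, -0.001, -1.0]]
ft_force: [-1.0, 0.6, 0.1]
grip_width: 0.0857
```

Emit:
apply_moves:
  deltas:
    - [0, 0, 0, 0]
    - [0, 0, 0, 0]
    - [0, 0, 0, 0]
    - [0, 0, 0, 0]
    - [0, 0, 0, 0]
  claw: -1
  squeeze: 40

```text
time: 4.7
ee_pos: [0.4857, 0.0138, 0.0954]
tcp_rot: [[-0.984, -0.175, 0.03], [-0.175, 0.985, 0.0], [-0.03, -0.005, -1.0]]
ft_force: [-0.3, 0.1, -0.2]
grip_width: 0.0272
```

Emit:
apply_moves:
  deltas:
    - [0, 0, 0, 0]
    - [0, 0, 0, 0]
    - [0, 0, 0, 0]

```text
time: 5.0
ee_pos: [0.4856, 0.0138, 0.0953]
tcp_rot: [[-0.984, -0.175, 0.03], [-0.175, 0.985, 0.0], [-0.03, -0.005, -1.0]]
ft_force: [0.2, -0.4, -0.2]
grip_width: 0.0269
```

```bash
python3 go.py .482 .0128 .21 189.8
```

```text
t 5.0 p [0.4856 0.0138 0.0953] yaw 190.10009548307056 F [ 0.1806 -0.3942 -0.1598] w 0.026878141005701676 j [-0.2091  0.016   2.0829  0.0078  1.0133 -1.9602]
units now-axes [ 0.0068 -0.0224 -2.8681] turn 0.05237654249944157
units final-axes [ 0.0918 -0.0089 -2.8667]
```

Emit:
apply_moves:
  deltas:
    - [0, 0, -0.4, 0]
    - [0, 0, -0.6, 0]
    - [0, 0, -0.7, 0]
    - [0, 0, -0.7, 0]
    - [0, 0, -0.5, 0]

```text
time: 5.5
ee_pos: [0.4793, 0.0142, 0.2103]
tcp_rot: [[-0.984, -0.175, 0.021], [-0.175, 0.985, 0.003], [-0.021, -0.001, -1.0]]
ft_force: [-0.8, -0.1, -0.6]
grip_width: 0.0271
```

```bash
python3 go.py .4848 -.3243 .2 189.8
```

```text
t 5.5 p [0.4793 0.0142 0.2103] yaw 190.07408819472968 F [-0.7836 -0.1329 -0.6047] w 0.02712876900482945 j [-0.2112 -0.1596  2.0156  0.0073  1.2652 -1.9599]
units now-axes [ 1.3496 -8.3564  0.2381] turn 0.047837414388798294
units final-axes [ 1.3044 -8.363   0.2566]
```

Emit:
apply_moves:
  deltas:
    - [0.15, -0.7, 0, 0]
    - [0.15, -0.9, 0, 0]
    - [0.15, -0.9, 0, 0]
    - [0.15, -0.9, 0, 0]
    - [0.15, -0.9, 0, 0]

```text
time: 6.0
ee_pos: [0.4822, -0.1627, 0.2146]
tcp_rot: [[-0.983, -0.184, 0.03], [-0.184, 0.983, 0.001], [-0.03, -0.004, -1.0]]
ft_force: [-0.0, 0.3, -1.2]
grip_width: 0.0268
```

Emit:
apply_moves:
  deltas:
    - [0.15, -0.9, 0, 0]
    - [0.15, -0.9, 0, 0]
    - [0.15, -0.9, 0, 0]
    - [0.1, -0.6, 0, 0]
    - [0, 0, 0, 0]

```text
time: 6.5
ee_pos: [0.483, -0.3059, 0.2132]
tcp_rot: [[-0.984, -0.178, 0.029], [-0.178, 0.984, 0.001], [-0.029, -0.004, -1.0]]
ft_force: [0.3, 1.0, -0.2]
grip_width: 0.0274
```

```bash
python3 go.py .4848 -.3243 .2 189.8
python3 - <<'E'
from h import *
import pickle
cs={}
for n in ['scene','top','wrist']:
    cs[n]=robot.read_camera(n);save(cs[n],n+'2.png')
pickle.dump(cs,open('c2.pkl','wb'))
c=cs['scene'];cv2.imwrite('pics/scene2z.png',cv2.resize(c['frame'][100:320,120:320,::-1],None,fx=2.7,fy=2.7,interpolation=cv2.INTER_CUBIC))
E
```

```text
t 6.5 p [ 0.483  -0.3059  0.2132] yaw 190.27854852915146 F [ 0.3045  1.0423 -0.1746] w 0.027438173818102048 j [-0.7725  0.0662  1.7926  0.0223  1.263  -2.5292]
units now-axes [ 0.0465 -0.4598  0.3308] turn 0.08352247464268103
units final-axes [ 0.0331 -0.4614  0.3302]
```

View pics/scene2z.png

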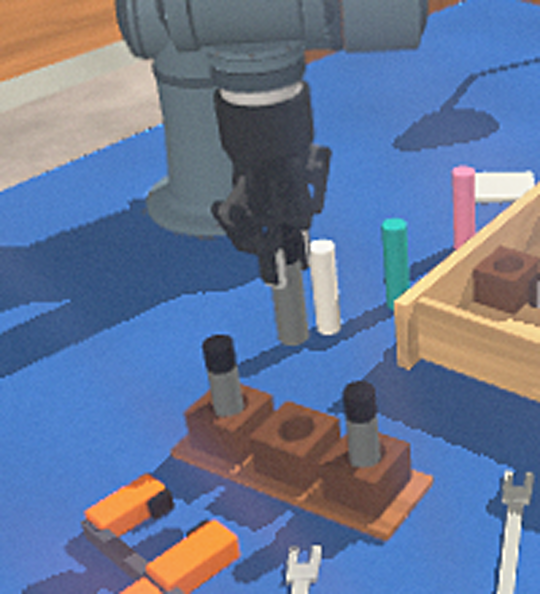

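View pics/wrist2.png

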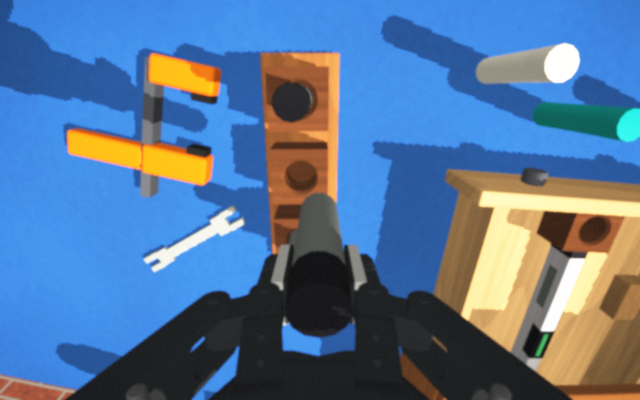

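Run:
```python
from h import *
import pickle
np.set_printoptions(precision=4,suppress=True)
cs=pickle.load(open('c2.pkl','rb'))
zs=lambda x,y:(120+x/2.7,100+y/2.7)
w=cs['wrist']; print('hole wrist',atz(w,(301,175),.055),'scene',atz(cs['scene'],zs(299,428),.055))
print('neighbor a block etc', atz(w,(295,101),.127))
# tube predicted at (px,py) bottom z: compare in scene
B=.2132-.066
for n in ('scene','wrist'):
    c=cs[n]
    im=cv2.resize(c['frame'][:,:,::-1],None,fx=3,fy=3,interpolation=cv2.INTER_CUBIC)
    for dx,col in ((0,(0,0,255)),(-.0036,(0,255,0))):
        for z in (B,B+.078,B+.11):
            P=[(.483+dx+.014*np.cos(a),-.307+.014*np.sin(a),z) for a in np.linspace(0,6.28,40)]
            cv2.polylines(im,[np.int32(proj(c,P)*3+1)],True,col,1)
    x,y=(600,500) if n=='scene' else (700,450)
    cv2.imwrite(f'pics/{n}2o.png',im[y:y+600,x:x+600])
```

```text
hole wrist [ 0.4829 -0.3229  0.055 ] scene [ 0.4907 -0.3225  0.055 ]
neighbor a block etc [ 0.4071 -0.3354  0.127 ]
```

View pics/scene2o.png

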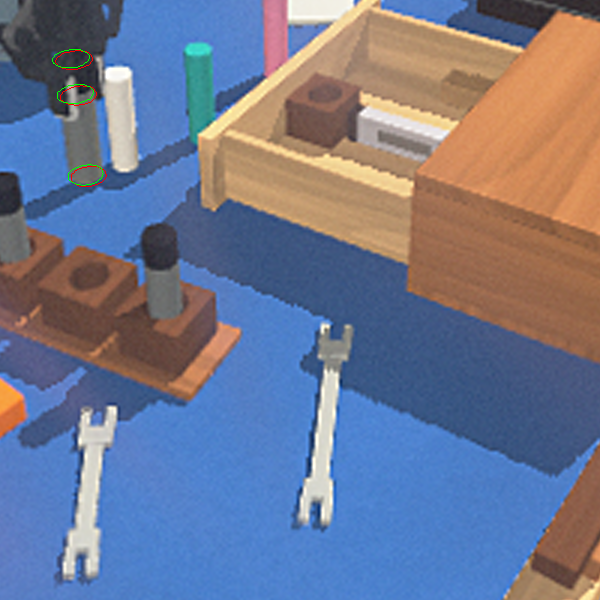

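View pics/wrist2o.png

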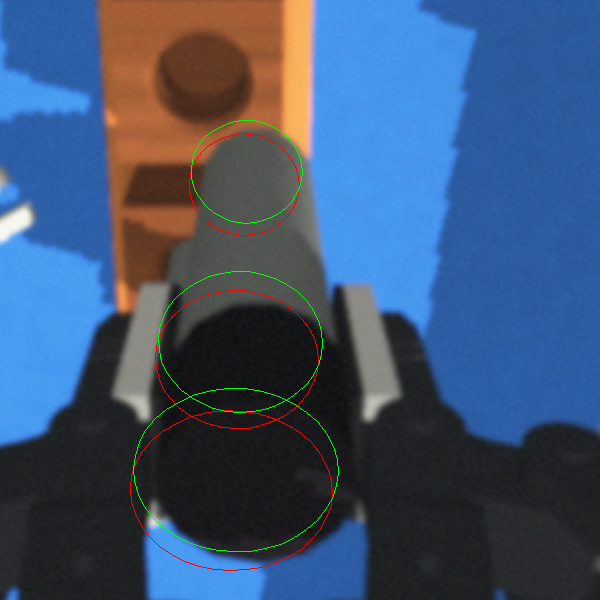

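Emit:
apply_moves:
  deltas:
    - [0, -0.4, 0.5, 0]
    - [0, 0, 0.7, 0]
    - [0, 0, 0.5, 0]
    - [0, 0, 0.1, 0]
    - [0, 0, 0, 0]

```text
time: 7.15
ee_pos: [0.4902, -0.3126, 0.1407]
tcp_rot: [[-0.981, -0.189, 0.031], [-0.189, 0.982, 0.002], [-0.031, -0.003, -1.0]]
ft_force: [0.0, -0.1, -1.1]
grip_width: 0.0274
```

```bash
python3 go.py .485 -.3238 .131 189.8
python3 - <<'E'
from h import *
import pickle
cs={}
for n in ['scene','wrist']:
    cs[n]=robot.read_camera(n)
pickle.dump(cs,open('c3.pkl','wb'))
c=cs['scene'];cv2.imwrite('pics/scene3z.png',cv2.resize(c['frame'][180:300,170:300,::-1],None,fx=5,fy=5,interpolation=cv2.INTER_CUBIC))
c=cs['wrist'];cv2.imwrite('pics/wrist3z.png',cv2.resize(c['frame'][100:340,220:420,::-1],None,fx=2.5,fy=2.5,interpolation=cv2.INTER_CUBIC))
E
```

```text
t 7.15 p [ 0.4902 -0.3126  0.1407] yaw 190.91412814839052 F [ 0.0231 -0.1111 -1.0719] w 0.027413627083774796 j [-0.7729  0.1715  1.8194  0.0256  1.1306 -2.5448]
units now-axes [ 0.1871 -0.2505  0.2368] turn 0.1944520447856135
units final-axes [ 0.1749 -0.2547  0.2416]
```

View pics/scene3z.png

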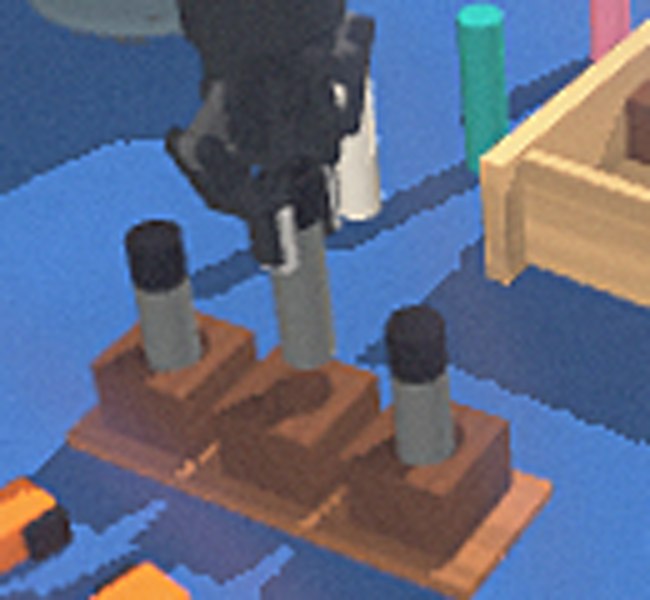

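View pics/wrist3z.png

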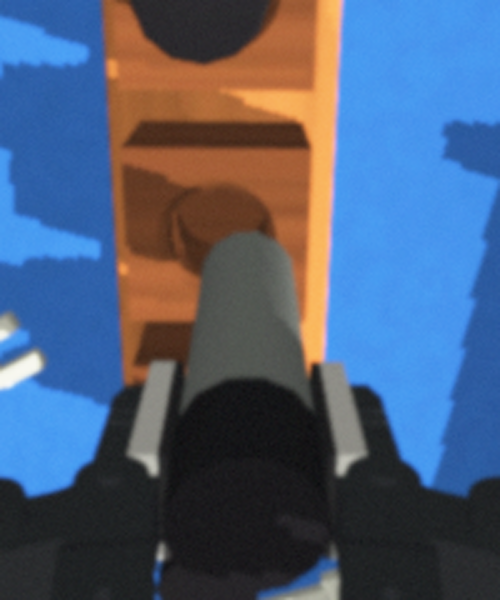

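Emit:
apply_moves:
  deltas:
    - [0.2, -0.3, 0, 0.1]
    - [0, 0, 0, 0]

```text
time: 7.45
ee_pos: [0.4857, -0.328, 0.1441]
tcp_rot: [[-0.983, -0.18, 0.035], [-0.18, 0.984, -0.002], [-0.034, -0.008, -0.999]]
ft_force: [0.4, -0.2, -0.4]
grip_width: 0.0272
```

```bash
python3 go.py .485 -.3238 .131 189.8
```

```text
t 7.45 p [ 0.4857 -0.328   0.1441] yaw 190.35957990542633 F [ 0.3599 -0.2154 -0.3585] w 0.02717308269581506 j [-0.7977  0.1745  1.8089  0.0259  1.1323 -2.5598]
units now-axes [0.0101 0.1103 0.327 ] turn 0.09766511777687725
units final-axes [-0.      0.1075  0.3281]
```

Emit:
apply_moves:
  deltas:
    - [0, 0.1, 0.1, 0.1]
    - [0, 0, 0, 0]
    - [0, 0, 0, 0]

```text
time: 7.75
ee_pos: [0.4854, -0.3252, 0.1415]
tcp_rot: [[-0.985, -0.167, 0.037], [-0.168, 0.986, -0.004], [-0.036, -0.01, -0.999]]
ft_force: [-0.2, -0.1, -0.5]
grip_width: 0.0273
```

```bash
python3 go.py .485 -.3238 .131 189.8
python3 - <<'E'
from h import *
import pickle
cs={}
for n in ['scene','wrist']:
    cs[n]=robot.read_camera(n)
pickle.dump(cs,open('c3.pkl','wb'))
c=cs['scene'];cv2.imwrite('pics/scene4z.png',cv2.resize(c['frame'][180:300,170:300,::-1],None,fx=5,fy=5,interpolation=cv2.INTER_CUBIC))
c=cs['wrist'];cv2.imwrite('pics/wrist4z.png',cv2.resize(c['frame'][100:340,220:420,::-1],None,fx=2.5,fy=2.5,interpolation=cv2.INTER_CUBIC))
E
```

```text
t 7.75 p [ 0.4854 -0.3252  0.1415] yaw 189.64953847725536 F [-0.1932 -0.0532 -0.5428] w 0.027322432319092364 j [-0.7947  0.1721  1.8172  0.0261  1.1236 -2.5447]
units now-axes [0.0124 0.0378 0.2611] turn -0.026260489694589495
units final-axes [0.003  0.0351 0.2618]
```

View pics/scene4z.png

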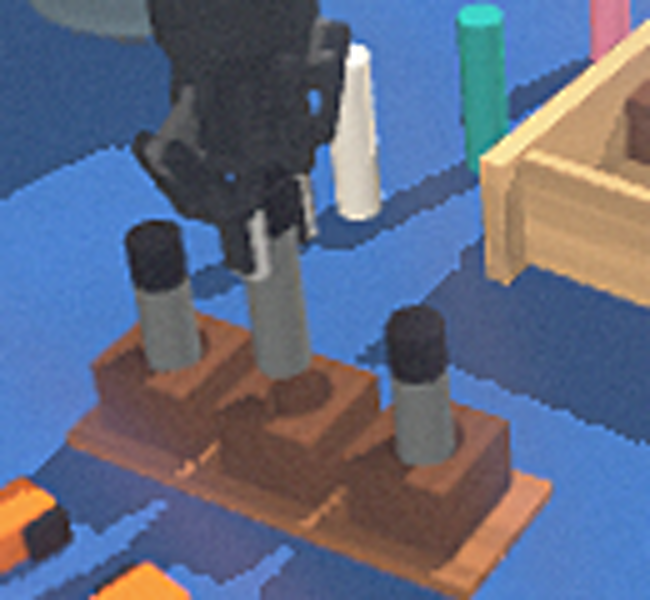

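View pics/wrist4z.png

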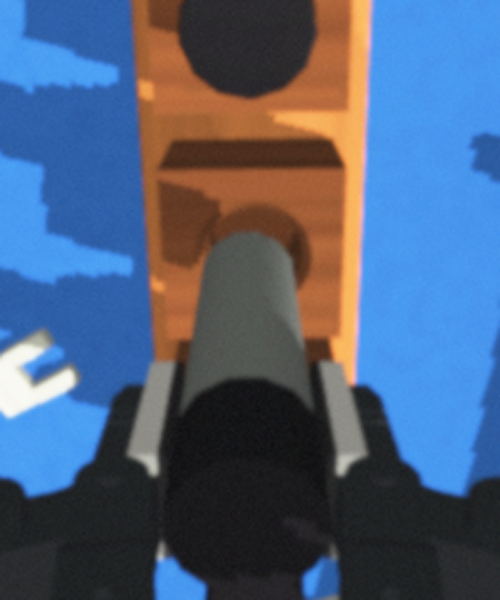

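Run:
```python
from h import *
import pickle
np.set_printoptions(precision=4,suppress=True)
cs=pickle.load(open('c3.pkl','rb'));c2=pickle.load(open('c2.pkl','rb'))
c=cs['scene']
# overlay on wrist and scene: hole mouth circles at candidates, tube bottom circle
B=.1415-.066
for n in('scene','wrist'):
    c=cs[n];k=6 if n=='scene' else 4
    im=cv2.resize(c['frame'][:,:,::-1],None,fx=k,fy=k,interpolation=cv2.INTER_CUBIC)
    def circ(x,y,z,r,col):
        P=[(x+r*np.cos(a),y+r*np.sin(a),z) for a in np.linspace(0,6.28,60)]
        cv2.polylines(im,[np.int32(proj(c,P)*k+k/2)],True,col,1)
    circ(.4848,-.3243,.055,.0165,(0,255,255)); circ(.4829,-.3229,.055,.0165,(0,255,0))
    circ(.484,-.3252,B,.014,(0,0,255)); circ(.484,-.3252,B+.11,.014,(0,0,255))
    P=proj(c,[(.484,-.3252,B)])[0]*k
    x,y=int(P[0]-300),int(P[1]-300); cv2.imwrite(f'pics/{n}5o.png',im[y:y+600,x:x+600]); print(n,x,y)
```

```text
scene 1063 1210
wrist 979 541
```

View pics/scene5o.png

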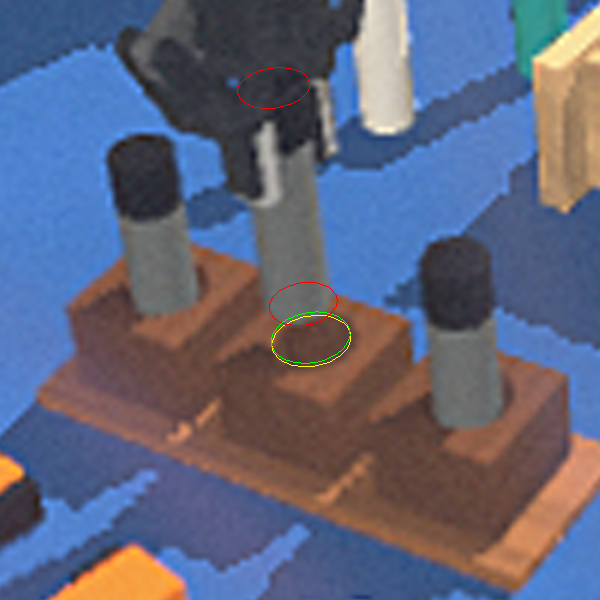

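View pics/wrist5o.png

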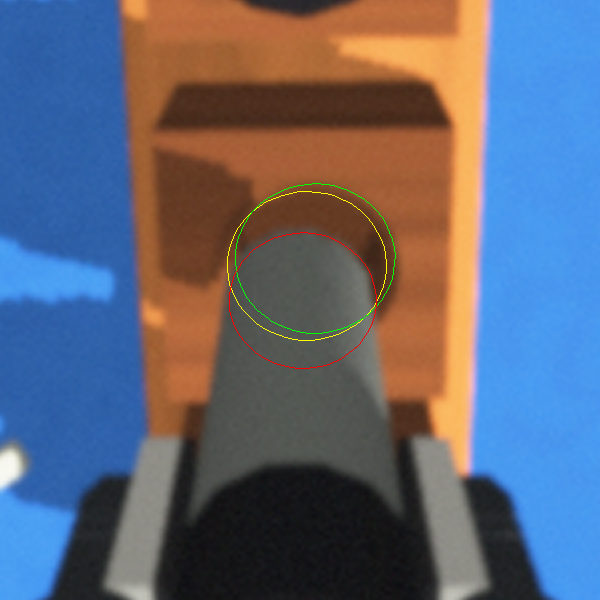

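Emit:
apply_moves:
  deltas:
    - [-0.05, 0.05, 0.1, 0]
    - [0, 0, 0.2, 0]
    - [0, 0, 0.2, 0]

```text
time: 8.15
ee_pos: [0.4885, -0.3229, 0.1211]
tcp_rot: [[-0.985, -0.168, 0.038], [-0.168, 0.986, -0.005], [-0.037, -0.012, -0.999]]
ft_force: [-0.1, 0.2, -0.4]
grip_width: 0.027
```

```bash
python3 go.py .487 -.3237 .083 189.8
python3 - <<'E'
from h import *
for n,(x,y,X,Y,k) in dict(scene=(170,180,300,300,5),wrist=(220,100,420,340,2.5)).items():
    c=robot.read_camera(n);cv2.imwrite(f'pics/{n}6z.png',cv2.resize(c['frame'][y:Y,x:X,::-1],None,fx=k,fy=k,interpolation=cv2.INTER_CUBIC))
E
```

```text
t 8.15 p [ 0.4885 -0.3229  0.1211] yaw 189.68232601058367 F [-0.124   0.1864 -0.4259] w 0.027048931604093555 j [-0.7879  0.2013  1.825   0.0265  1.0845 -2.5395]
units now-axes [ 0.0762 -0.0017  0.9513] turn -0.020537985592721242
units final-axes [ 0.041  -0.0128  0.9534]
```

View pics/scene6z.png

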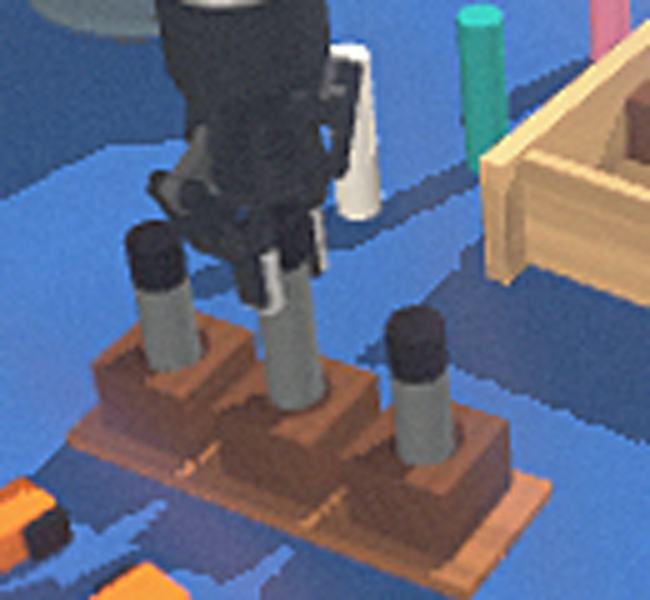

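View pics/wrist6z.png

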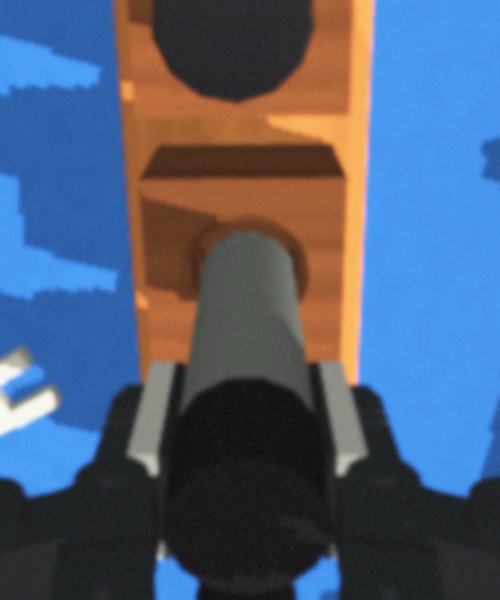

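Emit:
apply_moves:
  deltas:
    - [0.02, 0, 0.2, 0]
    - [0.02, 0, 0.2, 0]
    - [0.02, 0, 0.2, 0]

```text
time: 8.55
ee_pos: [0.4866, -0.3232, 0.0948]
tcp_rot: [[-0.985, -0.168, 0.037], [-0.168, 0.986, -0.004], [-0.036, -0.011, -0.999]]
ft_force: [-0.1, 0.2, -0.3]
grip_width: 0.0273
```

```bash
python3 go.py .487 -.3237 .083 189.8
python3 - <<'E'
from h import *
for n,(x,y,X,Y,k) in dict(scene=(170,180,300,300,5)).items():
    c=robot.read_camera(n);cv2.imwrite(f'pics/{n}7z.png',cv2.resize(c['frame'][y:Y,x:X,::-1],None,fx=k,fy=k,interpolation=cv2.INTER_CUBIC))
E
```

```text
t 8.55 p [ 0.4866 -0.3232  0.0948] yaw 189.68129361863421 F [-0.053  0.209 -0.254] w 0.02733810807790259 j [-0.7906  0.2369  1.8381  0.0273  1.0373 -2.5437]
units now-axes [ 0.0039 -0.0107  0.2945] turn -0.020718171979616784
units final-axes [-0.0067 -0.0139  0.2944]
```

View pics/scene7z.png

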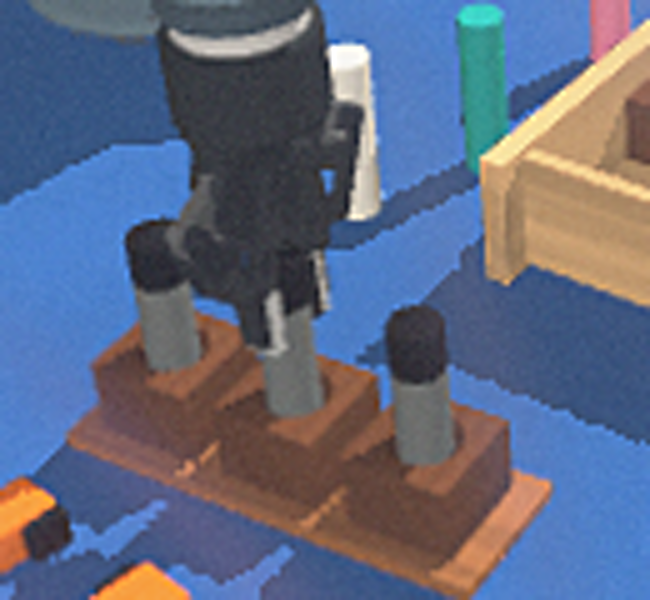

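Emit:
apply_moves:
  deltas:
    - [0, 0, 0.15, 0]
    - [0, 0, 0.15, 0]

```text
time: 8.8
ee_pos: [0.4872, -0.3232, 0.0826]
tcp_rot: [[-0.985, -0.167, 0.037], [-0.167, 0.986, -0.003], [-0.036, -0.009, -0.999]]
ft_force: [-5.6, 10.3, 32.4]
grip_width: 0.0267
```

Emit:
apply_moves:
  deltas:
    - [0, 0, 0.05, 0]
    - [0, 0, 0.05, 0]

```text
time: 9.0
ee_pos: [0.4881, -0.3233, 0.0827]
tcp_rot: [[-0.985, -0.168, 0.036], [-0.168, 0.986, -0.001], [-0.035, -0.007, -0.999]]
ft_force: [-6.1, 4.9, 14.9]
grip_width: 0.0271
```

Emit:
apply_moves:
  deltas:
    - [0, 0, 0, 0]
    - [0, 0, 0, 0]
    - [0, 0, 0, 0]
    - [0, 0, 0, 0]
  claw: 0.5

```text
time: 9.4
ee_pos: [0.4886, -0.3238, 0.083]
tcp_rot: [[-0.985, -0.168, 0.037], [-0.168, 0.986, -0.002], [-0.036, -0.008, -0.999]]
ft_force: [-0.3, 0.9, 0.3]
grip_width: 0.064
```

Emit:
apply_moves:
  deltas:
    - [0, 0, -0.4, 0]
    - [0, 0, -0.8, 0]
    - [0, 0, -0.9, 0]
    - [0, 0, -0.9, 0]
    - [0, 0.2, -0.7, 0]

```text
time: 9.9
ee_pos: [0.4793, -0.3139, 0.2336]
tcp_rot: [[-0.986, -0.167, 0.029], [-0.167, 0.986, 0.005], [-0.03, 0.0, -1.0]]
ft_force: [0.6, 0.2, -0.9]
grip_width: 0.0636
```

```bash
python3 go.py .54 .03 .21 188.4
python3 - <<'E'
from h import *
for n,(x,y,X,Y,k) in dict(scene=(170,180,300,300,5)).items():
    c=robot.read_camera(n);cv2.imwrite(f'pics/{n}8z.png',cv2.resize(c['frame'][y:Y,x:X,::-1],None,fx=k,fy=k,interpolation=cv2.INTER_CUBIC))
E
```

```text
t 9.9 p [ 0.4793 -0.3139  0.2336] yaw 189.61215809605892 F [ 0.5776  0.2021 -0.895 ] w 0.06358892201709859 j [-0.7889  0.0513  1.7698  0.0255  1.3037 -2.534 ]
units now-axes [-2.9141  8.224   0.6805] turn 0.21156149830932947
units final-axes [-2.7583  8.2845  0.5898]
```

View pics/scene8z.png

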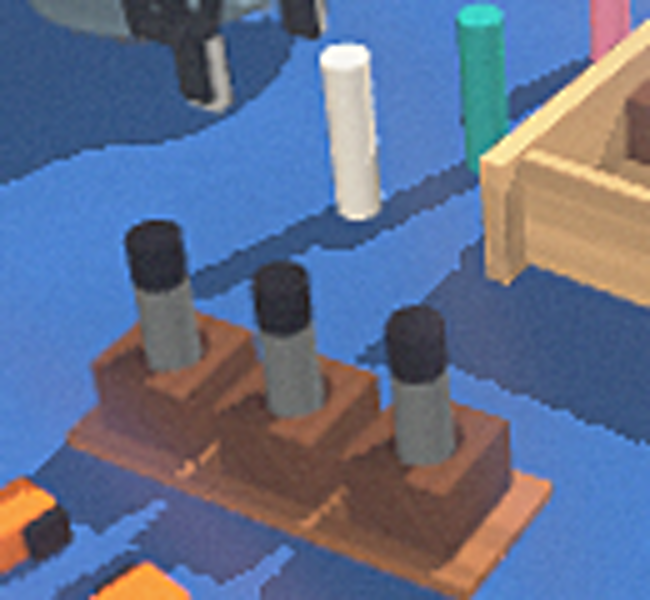

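Emit:
apply_moves:
  deltas:
    - [-0.3, 0.8, 0, 0.1]
    - [-0.3, 0.9, 0, 0.1]
    - [-0.3, 0.9, 0, 0]
    - [-0.3, 0.9, 0, 0]
    - [-0.3, 0.9, 0, 0]

```text
time: 10.45
ee_pos: [0.5154, -0.1308, 0.2491]
tcp_rot: [[-0.989, -0.139, 0.047], [-0.139, 0.99, -0.009], [-0.045, -0.016, -0.999]]
ft_force: [0.8, -0.9, -1.2]
grip_width: 0.0643
```

Emit:
apply_moves:
  deltas:
    - [-0.3, 0.9, 0, 0]
    - [-0.3, 0.9, 0, 0]
    - [-0.3, 0.9, 0, 0]
    - [-0.2, 0.6, 0, 0]
    - [0, 0, 0, 0]

```text
time: 10.95
ee_pos: [0.5411, 0.0155, 0.2541]
tcp_rot: [[-0.988, -0.144, 0.053], [-0.145, 0.989, -0.01], [-0.051, -0.018, -0.999]]
ft_force: [0.2, -0.9, 0.0]
grip_width: 0.0637
```

```bash
python3 go.py .546 .0252 .027 188.4
python3 - <<'E'
from h import *
import pickle
cs={}
for n in ('wrist','top','scene'):
    cs[n]=robot.read_camera(n)
save(cs['wrist'],'w9.png')
for n in ('wrist','top','scene'):
  for k in ['level','level_front','level_rear']:
    print(n,k,[(np.round(d['location'],1).tolist(),round(d['p'],2)) for d in robot.search_frame(n,k)][:3])
pickle.dump(cs,open('c9.pkl','wb'))
E
```

```text
t 10.95 p [0.5411 0.0155 0.2541] yaw 188.32509147519053 F [ 0.2438 -0.8809  0.0328] w 0.0636677335753318 j [-0.1807 -0.0629  1.846  -0.0003  1.3042 -1.8963]
units now-axes [0.1348 0.3217 5.6724] turn -0.013074003957367353
units final-axes [-0.157   0.2214  5.6767]
wrist level [([328.2, 208.5], 0.7)]
wrist level_front [([329.8, 211.0], 0.71)]
wrist level_rear [([330.5, 210.9], 0.71)]
top level [([312.2, 185.5], 0.6), ([304.3, 134.0], 0.52)]
top level_front [([313.1, 186.6], 0.47), ([436.2, 168.0], 0.19)]
top level_rear []
scene level [([332.0, 211.1], 0.82), ([228.4, 264.7], 0.58)]
scene level_front [([378.2, 224.5], 0.74), ([332.0, 209.5], 0.73)]
scene level_rear [([328.1, 209.0], 0.79)]
```

View pics/w9.png

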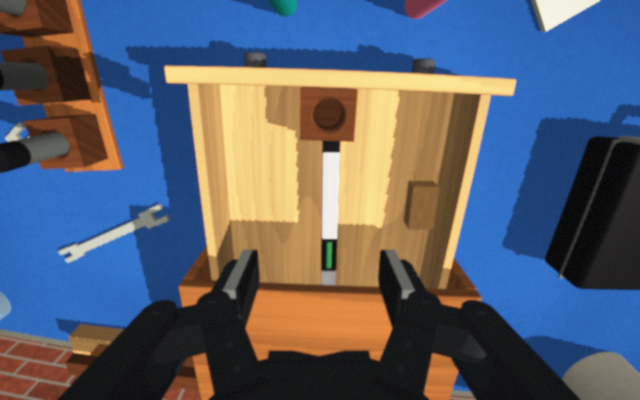

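Run:
```python
from h import *
import pickle
np.set_printoptions(precision=4,suppress=True)
cs=pickle.load(open('c9.pkl','rb'));c=cs['wrist'];fit=pickle.load(open('fit.pkl','rb'))['cab']
cv2.imwrite('pics/w9z.png',cv2.resize(c['frame'][70:300,270:430,::-1],None,fx=2.6,fy=2.6*1,interpolation=cv2.INTER_CUBIC))
for q in [(331,141),(331,152),(329.5,240),(328.5,270),(328,284)]: print(q,atz(c,q,.056))
print('block hole',atz(c,(329,113),.067), 'front in',atz(c,(329,86),.092))
c=cs['top'];cv2.imwrite('pics/top9z.png',cv2.resize(c['frame'][130:230,260:370,::-1],None,fx=6,fy=6,interpolation=cv2.INTER_CUBIC))
```

```text
(331, 141) [0.5114 0.0216 0.056 ]
(331, 152) [0.524  0.0237 0.056 ]
(329.5, 240) [0.6393 0.0403 0.056 ]
(328.5, 270) [0.6858 0.0464 0.056 ]
(328, 284) [0.7091 0.0494 0.056 ]
block hole [0.48   0.0142 0.067 ] front in [0.4529 0.0095 0.092 ]
```

View pics/w9z.png

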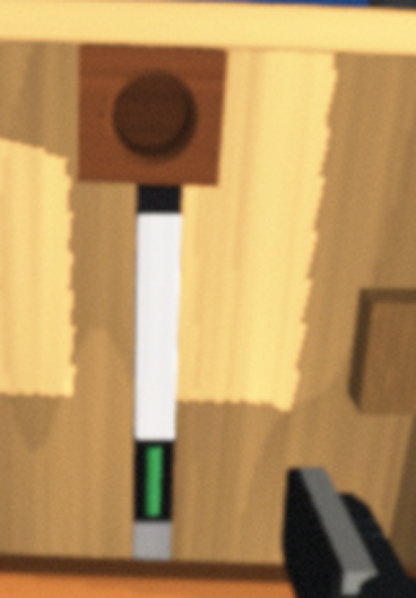

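View pics/top9z.png

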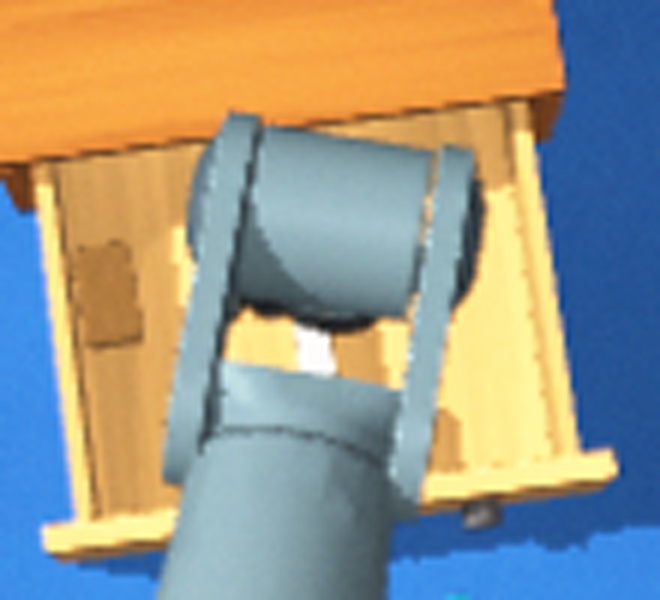

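Emit:
apply_moves:
  deltas:
    - [0.0, 0.2, 0.8, 0]
    - [0.05, 0.1, 0.9, 0]
    - [0.05, 0, 0.9, 0]
    - [0.05, 0, 0.8, 0]
    - [0, 0, 0, 0]

```text
time: 12.05
ee_pos: [0.5429, 0.0214, 0.1154]
tcp_rot: [[-0.989, -0.138, 0.059], [-0.139, 0.99, -0.012], [-0.056, -0.02, -0.998]]
ft_force: [0.2, -0.3, -1.0]
grip_width: 0.0644
```

```bash
python3 go.py .549 .027 .028 188.0
```

```text
t 12.05 p [0.5429 0.0214 0.1154] yaw 187.99955919547716 F [ 0.2381 -0.3298 -0.9774] w 0.06435165664282576 j [-0.1685  0.1022  1.9498 -0.0021  1.0299 -1.8773]
units now-axes [-0.0479  0.1605  2.1892] turn -7.693490282179027e-05
units final-axes [-0.1714  0.117   2.1858]
```

Emit:
apply_moves:
  deltas:
    - [0.0, 0.15, 0.6, 0]
    - [0, 0, 0.6, 0]
    - [0, 0, 0.6, 0]
    - [0, 0, 0.2, 0]
    - [0, 0, 0, 0]

```text
time: 12.55
ee_pos: [0.5532, 0.0254, 0.0413]
tcp_rot: [[-0.988, -0.137, 0.07], [-0.139, 0.99, -0.014], [-0.067, -0.023, -0.997]]
ft_force: [-0.4, -0.5, 1.3]
grip_width: 0.0639
```

```bash
python3 go.py .549 .027 .028 188.0
python3 - <<'E'
from h import *
c=robot.read_camera('wrist');save(c,'w10.png')
E
```

```text
t 12.55 p [0.5532 0.0254 0.0413] yaw 187.989994350196 F [-0.3723 -0.537   1.3179] w 0.06394455645831261 j [-0.1577  0.2438  1.9509 -0.0033  0.8758 -1.8652]
units now-axes [0.121  0.0623 0.3239] turn -0.0017463153288233002
units final-axes [0.0988 0.0548 0.3327]
```

View pics/w10.png

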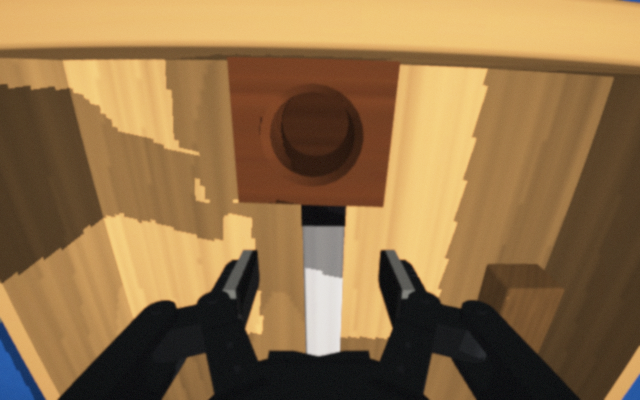

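Emit:
apply_moves:
  deltas:
    - [0.1, 0.05, 0.2, 0]
    - [0, 0, 0.1, 0]
    - [0, 0, 0, 0]

```text
time: 12.9
ee_pos: [0.5528, 0.0263, 0.0329]
tcp_rot: [[-0.987, -0.137, 0.078], [-0.139, 0.99, -0.015], [-0.075, -0.025, -0.997]]
ft_force: [-0.0, -0.2, -0.5]
grip_width: 0.0642
```

```bash
python3 go.py .549 .027 .028 188.0
```

```text
t 12.9 p [0.5528 0.0263 0.0329] yaw 188.00432776917754 F [-0.0466 -0.2025 -0.5122] w 0.06418561198323391 j [-0.1562  0.2547  1.9575 -0.0034  0.8502 -1.8635]
units now-axes [0.1004 0.0337 0.1156] turn 0.0007553382141445297
units final-axes [0.0915 0.0307 0.1236]
```

Emit:
apply_moves:
  deltas:
    - [0.1, 0.03, 0.15, 0]
    - [0, 0, 0.05, 0]
    - [0, 0, 0, 0]

```text
time: 13.2
ee_pos: [0.5494, 0.0268, 0.0247]
tcp_rot: [[-0.987, -0.137, 0.079], [-0.139, 0.99, -0.015], [-0.076, -0.026, -0.997]]
ft_force: [0.4, 0.1, -0.0]
grip_width: 0.064
```

Good (2.7 mm above the floor). Close softly, centred.

Emit:
apply_moves:
  deltas:
    - [0, 0, -0.05, 0]
    - [0, 0, 0, 0]
    - [0, 0, 0, 0]
    - [0, 0, 0, 0]
    - [0, 0, 0, 0]
  claw: -1
  squeeze: 25

```text
time: 13.7
ee_pos: [0.5494, 0.0269, 0.0272]
tcp_rot: [[-0.987, -0.138, 0.079], [-0.139, 0.99, -0.015], [-0.076, -0.026, -0.997]]
ft_force: [0.2, 0.5, -0.4]
grip_width: 0.0197
```

```bash
python3 go.py .549 .027 .06 188.0
```

```text
t 13.7 p [0.5494 0.0269 0.0272] yaw 188.02484010294162 F [ 0.1602  0.5153 -0.3727] w 0.019734590235544754 j [-0.156   0.2582  1.9672 -0.0033  0.8356 -1.8638]
units now-axes [-0.0526 -0.0178 -0.8192] turn 0.004335415828649047
units final-axes [ 0.0101  0.0033 -0.821 ]
```

Emit:
apply_moves:
  deltas:
    - [0, 0, -0.2, 0]
    - [0, 0, -0.2, 0]
    - [0, 0, -0.2, 0]
    - [0, 0, -0.2, 0]
    - [0, 0, 0, 0]

```text
time: 14.2
ee_pos: [0.5469, 0.0274, 0.0615]
tcp_rot: [[-0.987, -0.137, 0.08], [-0.139, 0.99, -0.015], [-0.077, -0.026, -0.997]]
ft_force: [-1.4, 0.3, -1.8]
grip_width: 0.0196
```

```bash
python3 go.py .549 .027 .06 188.0
python3 - <<'E'
from h import *
c=robot.read_camera('wrist');save(c,'w11.png')
c=robot.read_camera('scene');cv2.imwrite('pics/s11.png',cv2.resize(c['frame'][130:270,240:420,::-1],None,fx=4,fy=4,interpolation=cv2.INTER_CUBIC))
E
```

```text
t 14.2 p [0.5469 0.0274 0.0615] yaw 188.00062641436304 F [-1.4041  0.305  -1.7854] w 0.01964136121257489 j [-0.1559  0.1895  1.9701 -0.003   0.9005 -1.8635]
units now-axes [-0.0463 -0.0169  0.0421] turn 0.00010932993117052092
units final-axes [-0.0494 -0.018   0.0379]
```

View pics/w11.png

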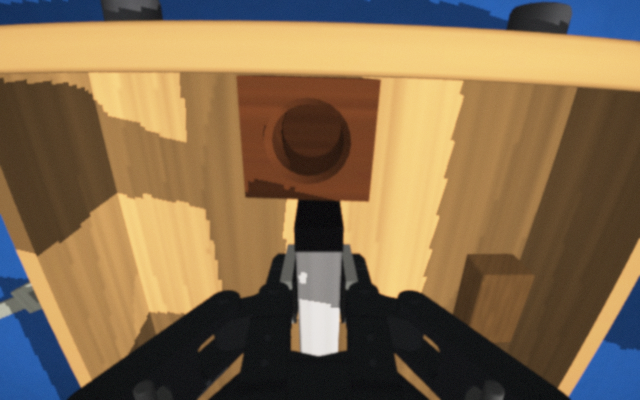

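View pics/s11.png

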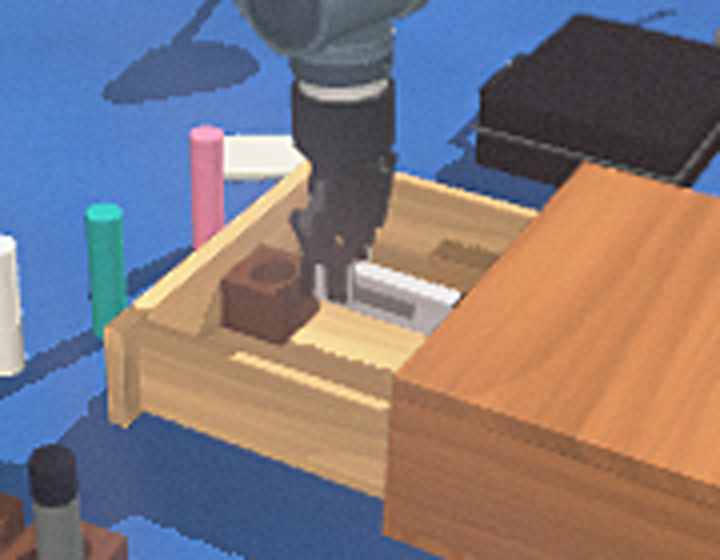

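```bash
cat > lev.py <<'E'
from h import *
def level_pts(p,R,th,yaw=np.radians(8.0),s=None,H=.024):
    # corners of level rotated about grasp by th (near end up +)
    g=np.array(p)-.019*np.array(R)[:,2]
    s=.0375 if s is None else s
    ux=np.array([np.cos(yaw)*np.cos(th),np.sin(yaw)*np.cos(th),-np.sin(th)])
    uy=np.array([-np.sin(yaw),np.cos(yaw),0]);uz=np.cross(ux,uy)
    P=lambda a,b,c:g+ux*(a-s)+uy*b+uz*(c-H)
    return P
def overlay(c,P,im,k,col):
    L=lambda pts:cv2.polylines(im,[np.int32(proj(c,[P(*q) for q in pts])*k+k/2)],True,col,1)
    L([(0,-.01,0),(0,.01,0),(0,.01,.034),(0,-.01,.034)]);L([(.3,-.01,0),(.3,.01,0),(.3,.01,.034),(.3,-.01,.034)])
    for b in(-.01,.01):
        for z in (0,.034): L([(0,b,z),(.3,b,z)])
E
python3 - <<'E'
from lev import *
s=robot.get_obs()
for n,k,(x,y,w,h) in (('scene',6,(290,160,130,90)),('wrist',2,(150,120,350,280))):
    c=robot.read_camera(n);im=cv2.resize(c['frame'][:,:,::-1],None,fx=k,fy=k,interpolation=cv2.INTER_CUBIC)
    for th,col in((0,(0,0,255)),(6,(0,255,0)),(12,(255,0,255))): overlay(c,level_pts(s['ee_pos'],s['tcp_rot'],np.radians(th)),im,k,col)
    cv2.imwrite(f'pics/{n}12.png',im[y*k:(y+h)*k,x*k:(x+w)*k])
print(s['ft_force'],s['ft_torque'],s['time'])
E
```

```text
[ 1.69635486  0.98059667 -1.85549959] [ 0.03196959 -0.00693159  0.03200538] 14.3
```

View pics/scene12.png

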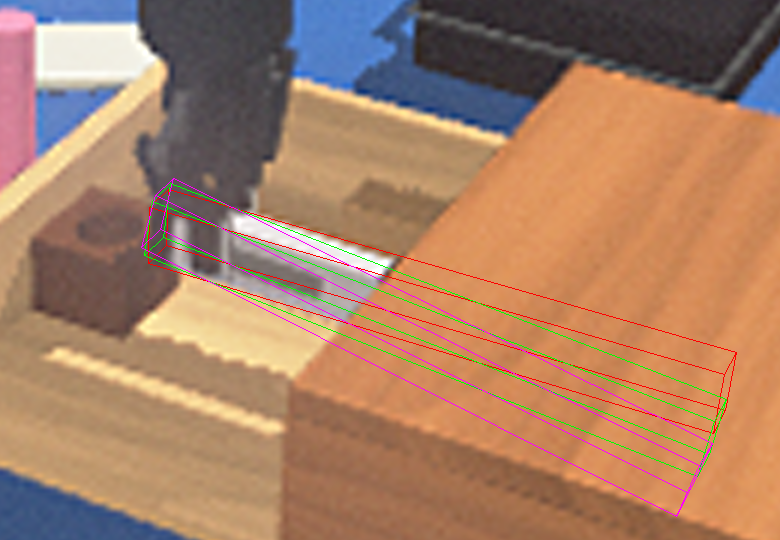

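View pics/wrist12.png

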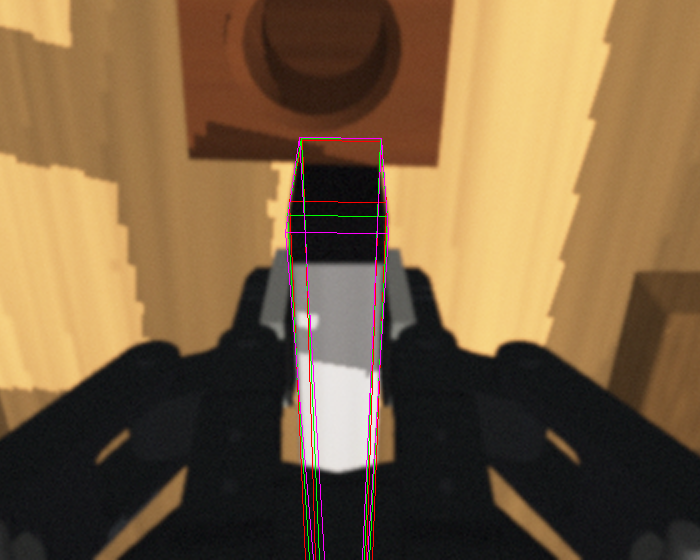

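Emit:
apply_moves:
  deltas:
    - [0, 0, -0.1, 0]
    - [0, 0, -0.1, 0]
    - [0, 0, 0, 0]
    - [0, 0, 0, 0]
  squeeze: 20

```text
time: 14.8
ee_pos: [0.5463, 0.0277, 0.0681]
tcp_rot: [[-0.987, -0.137, 0.08], [-0.138, 0.99, -0.014], [-0.078, -0.025, -0.997]]
ft_force: [3.7, 0.3, -3.2]
grip_width: 0.0197
```

```bash
cat > ov.py <<'E'
import sys
from lev import *
s=robot.get_obs();tag=sys.argv[1];ths=[float(a) for a in sys.argv[2:5]]
for n,k,(x,y,w,h) in (('scene',4,(250,110,190,150)),):
    c=robot.read_camera(n);im=cv2.resize(c['frame'][:,:,::-1],None,fx=k,fy=k,interpolation=cv2.INTER_CUBIC)
    for th,col in zip(ths,((0,0,255),(0,255,0),(255,0,255))): overlay(c,level_pts(s['ee_pos'],s['tcp_rot'],np.radians(th)),im,k,col)
    cv2.imwrite(f'pics/{n}{tag}.png',im[y*k:(y+h)*k,x*k:(x+w)*k])
print(s['ee_pos'],s['ft_force'],s['ft_torque'],s['time'],s['joints'])
E
python3 ov.py 13 0 6 12
```

```text
[0.5463358  0.02770366 0.06810664] [ 3.68224451  0.28087037 -3.18811144] [ 0.06285818 -0.16527434 -0.0259007 ] 14.8 [-0.15588235  0.17647021  1.97030936 -0.00205101  0.91313238 -1.86347903]
```

View pics/scene13.png

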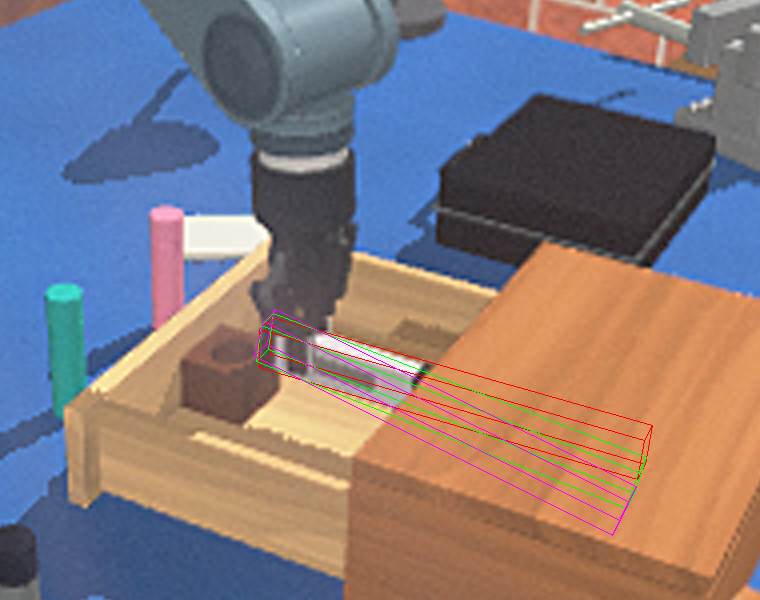

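Run:
```python
from h import *
for i in range(3):
    c=robot.read_camera('wrist');s=robot.get_obs();print(s['ee_pos'],s['ft_force'],s['ft_torque'])
save(c,'w14.png')
```

```text
[0.5463792  0.02767081 0.06803196] [ 2.26468661  0.25754862 -2.336881  ] [ 0.05118099 -0.16930616  0.00689188]
[0.54637486 0.02769584 0.06802118] [ 1.62451204  1.15204048 -1.69838452] [ 0.03877344 -0.14949476  0.02806054]
[0.54637555 0.02768414 0.06802955] [ 1.80103931  0.72410209 -1.78477248] [ 0.04505905 -0.1215521  -0.01947451]
```

View pics/w14.png

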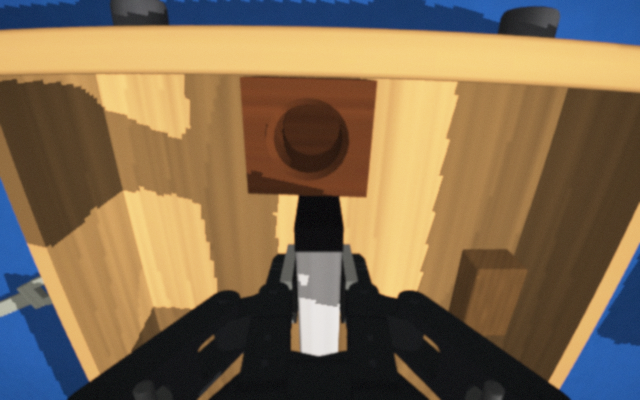

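Emit:
apply_moves:
  deltas:
    - [0, 0, -0.2, 0]
    - [0, 0, -0.2, 0]
    - [0, 0, -0.2, 0]
    - [0, 0, -0.2, 0]

```text
time: 15.4
ee_pos: [0.5403, 0.0284, 0.099]
tcp_rot: [[-0.988, -0.137, 0.071], [-0.138, 0.99, -0.013], [-0.068, -0.023, -0.997]]
ft_force: [-0.4, 0.8, -2.7]
grip_width: 0.0194
```

```bash
python3 ov.py 15 -4 0 6
```

```text
[0.54026476 0.02844765 0.09898312] [-0.38947318  0.76004637 -2.66319066] [-0.00810521  0.33044695 -0.00972352] 15.4 [-0.15594794  0.1161555   1.97004135 -0.00276755  0.98312268 -1.86360741]
```

View pics/scene15.png

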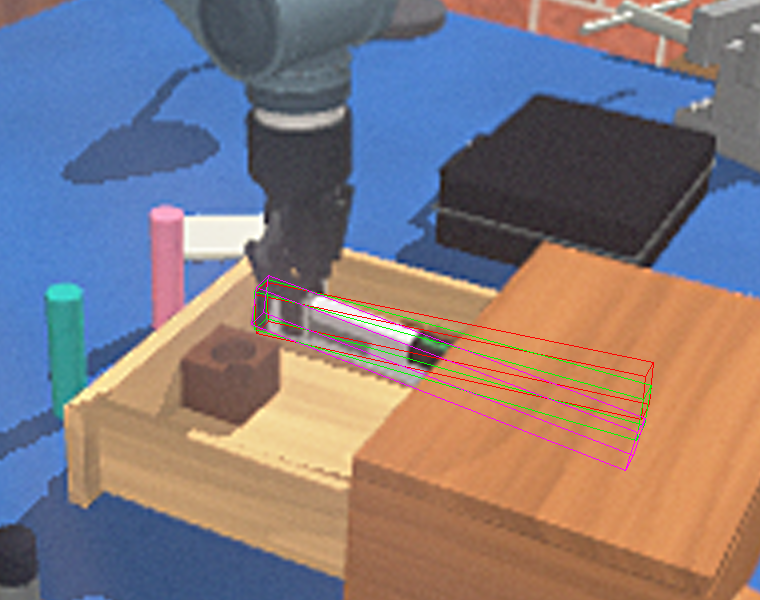

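Emit:
apply_moves:
  deltas:
    - [0, 0, -0.2, 0]
    - [0, 0, -0.2, 0]
    - [0, 0, -0.2, 0]
    - [0, 0, 0, 0]

```text
time: 15.85
ee_pos: [0.5392, 0.0287, 0.1272]
tcp_rot: [[-0.988, -0.137, 0.074], [-0.139, 0.99, -0.014], [-0.071, -0.024, -0.997]]
ft_force: [0.3, 0.1, -2.3]
grip_width: 0.0194
```

```bash
python3 ov.py 16 6 12 18
```

```text
[0.53916229 0.02873186 0.12717383] [ 0.31670499  0.07290581 -2.31864425] [-0.01414913  0.29672727 -0.01273042] 15.85 [-0.15569289  0.06835685  1.96208538 -0.00279234  1.03588056 -1.86366087]
```

View pics/scene16.png

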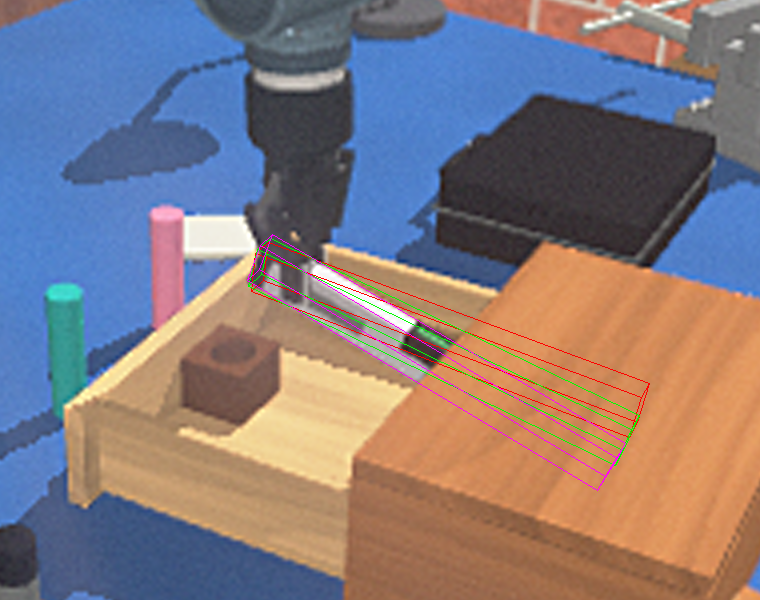

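Emit:
apply_moves:
  deltas:
    - [0.3, 0, -0.1, 0]
    - [0.5, 0, -0.16, 0]
    - [0.5, 0, -0.16, 0]
    - [0.5, 0, -0.16, 0]
    - [0.3, 0, -0.1, 0]

```text
time: 16.4
ee_pos: [0.4509, 0.0173, 0.1466]
tcp_rot: [[-0.988, -0.138, 0.07], [-0.139, 0.99, -0.013], [-0.067, -0.023, -0.997]]
ft_force: [0.0, 0.0, -2.3]
grip_width: 0.0195
```

```bash
python3 ov.py 17 10 15 20
```

```text
[0.4509261  0.01734369 0.1466019 ] [ 0.03863247  0.0255129  -2.26227246] [-0.00705507  0.29711377 -0.03163349] 16.4 [-2.14818865e-01 -1.85208575e-01  2.16301492e+00  2.07873128e-03
  1.09274536e+00 -1.92566058e+00]
```

View pics/scene17.png

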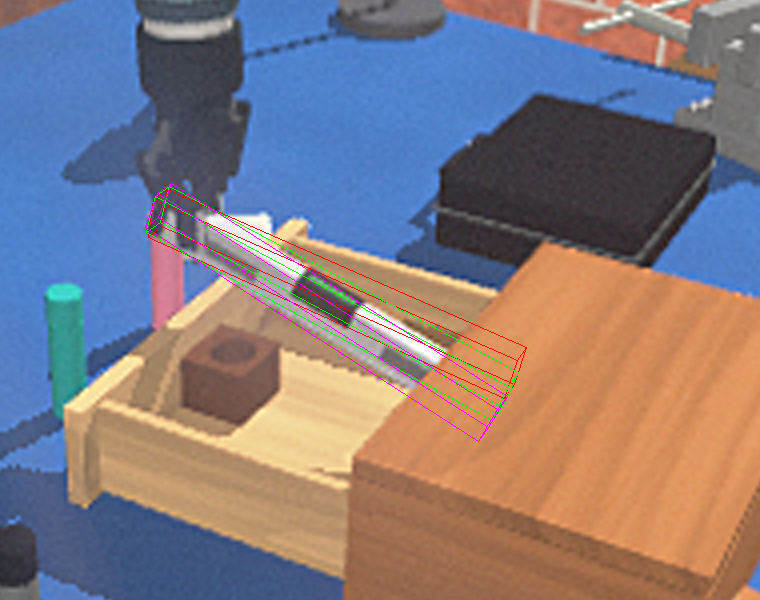

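Emit:
apply_moves:
  deltas:
    - [0.3, 0, -0.1, 0]
    - [0.4, 0, -0.14, 0]
    - [0.4, 0, -0.14, 0]
    - [0.4, 0, -0.14, 0]
    - [0.1, 0, 0, 0]

```text
time: 16.95
ee_pos: [0.3838, 0.0085, 0.1628]
tcp_rot: [[-0.988, -0.138, 0.069], [-0.139, 0.99, -0.013], [-0.066, -0.023, -0.998]]
ft_force: [-0.3, -0.3, -2.7]
grip_width: 0.0194
```

```bash
python3 ov.py 18 15 18 21
```

```text
[0.38384006 0.00847865 0.16278388] [-0.30704776 -0.27700134 -2.72480122] [-0.01661926  0.34731972  0.02901305] 16.95 [-0.27979403 -0.41898585  2.3075937   0.00658334  1.18317697 -1.99187277]
```

View pics/scene18.png

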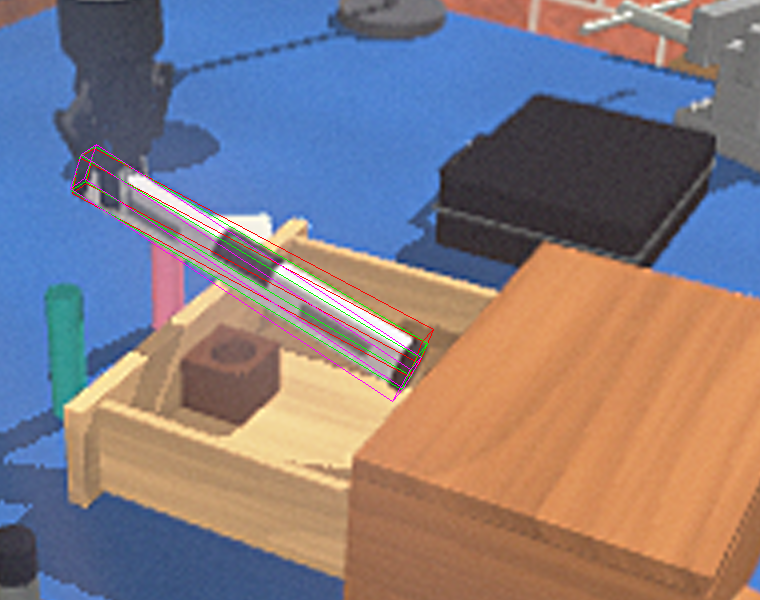

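Emit:
apply_moves:
  deltas:
    - [0, 0, 0, 0]
    - [0, 0, -0.2, 0]
    - [-0.03, 0, -0.4, 0]
    - [-0.03, 0, -0.5, 0]
    - [-0.03, 0, -0.5, 0]
  squeeze: 70

```text
time: 17.5
ee_pos: [0.383, 0.0105, 0.2261]
tcp_rot: [[-0.989, -0.138, 0.06], [-0.139, 0.99, -0.011], [-0.058, -0.019, -0.998]]
ft_force: [0.2, 0.0, -1.9]
grip_width: 0.0188
```

```bash
python3 ov.py 19 15 18 21
```

```text
[0.38302717 0.01050893 0.22605387] [ 0.15898892  0.00392715 -1.93981315] [-0.08602116  0.323255    0.0299423 ] 17.5 [-0.27513071 -0.4925334   2.23724445  0.00635776  1.33583804 -1.98629838]
```

View pics/scene19.png

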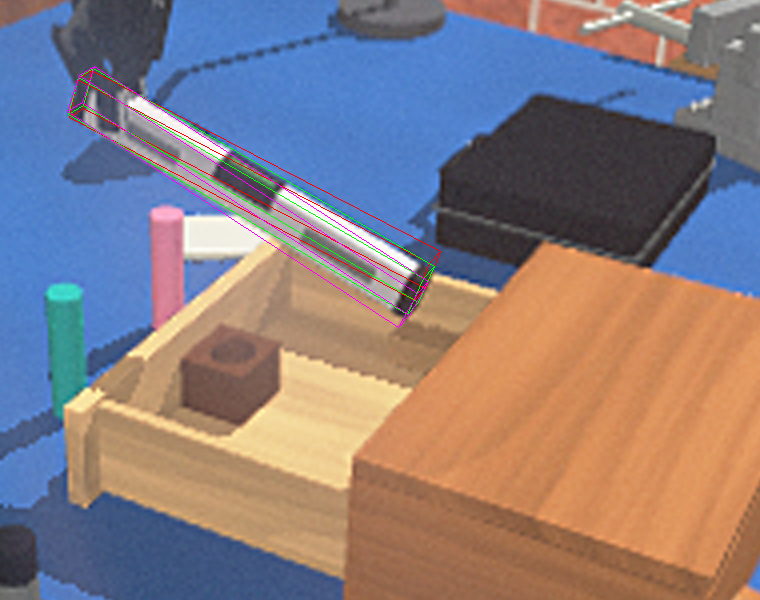

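Emit:
apply_moves:
  deltas:
    - [-0.03, 0, -0.5, 0]
    - [-0.03, 0, -0.6, 0]
    - [-0.03, 0, -0.6, 0]
    - [-0.03, 0, -0.6, 0]
    - [-0.03, 0, -0.4, 0]

```text
time: 18.05
ee_pos: [0.385, 0.0126, 0.3404]
tcp_rot: [[-0.988, -0.139, 0.064], [-0.14, 0.99, -0.011], [-0.062, -0.02, -0.998]]
ft_force: [-0.2, -0.4, -1.8]
grip_width: 0.0189
```

Emit:
apply_moves:
  deltas:
    - [0, 0, -0.1, 0]
    - [0, 0, 0, 0]
    - [0, 0, 0, 0]
    - [0, 0, 0, 0]
    - [0, 0, 0, 0]

```text
time: 18.55
ee_pos: [0.3856, 0.0127, 0.3433]
tcp_rot: [[-0.988, -0.14, 0.063], [-0.141, 0.99, -0.011], [-0.061, -0.02, -0.998]]
ft_force: [0.3, 0.3, -3.0]
grip_width: 0.0193
```

```bash
sed -i 's/(250,110,190,150)/(200,50,200,150)/' ov.py; python3 ov.py 20 16 19 22
python3 - <<'E'
from lev import *
import pickle
s=robot.get_obs()
for d in (16,19,22):
    P=level_pts(s['ee_pos'],s['tcp_rot'],np.radians(d));print(d,min(P(a,b,c)[2] for a in(0,.3) for b in(-.01,.01) for c in (0,.034)))
for n in('scene','top'):
    c=robot.read_camera(n);save(c,n+'21.png')
    if n=='scene': print([(np.round(d['location'],1).tolist(),round(d['p'],2)) for d in robot.search_frame(n,'level_rear')])
print(s['qd'])
E
```

```text
[0.38562921 0.01273603 0.34331733] [ 0.26999657  0.29352601 -2.9837922 ] [-0.04402627  0.30724596 -0.03418039] 18.55 [-0.26738275 -0.54941668  2.06466881  0.00617579  1.5626515  -1.97874941]
16 0.2667560178301552
19 0.2540270180752499
22 0.2415944611533573
[]
[-0.00086786 -0.00389158 -0.00311034  0.00044822  0.00181638 -0.00052386]
```

View pics/scene20.png

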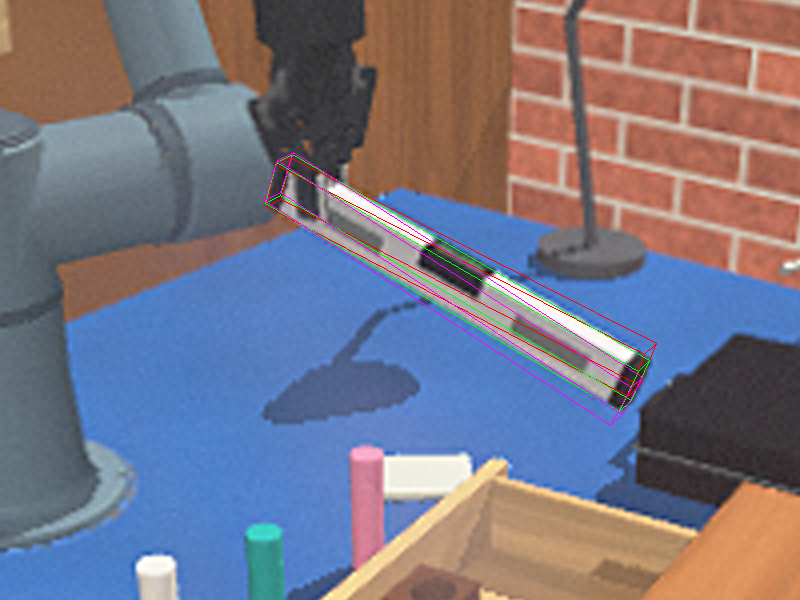

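View pics/scene21.png

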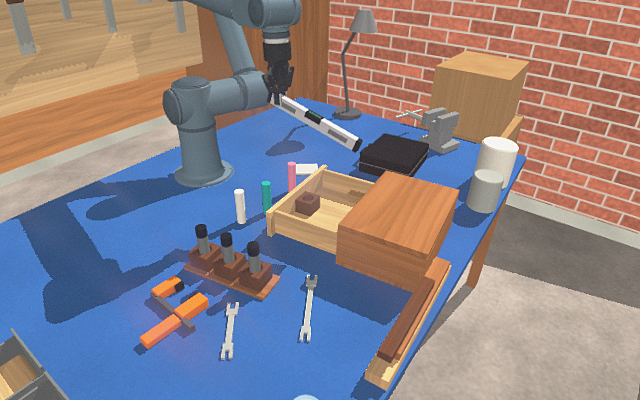

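View pics/top21.png

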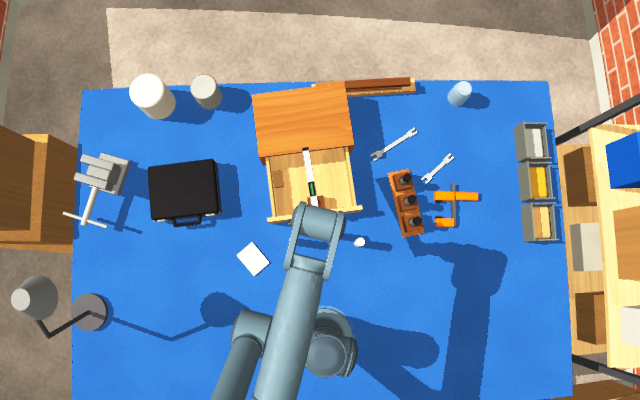

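```bash
python3 -c "
from station import robot
print(robot.close_job()); print(robot.get_obs()['time'])"
```

```text
the job is handed in; nothing more can be done
None
the job is handed in; nothing more can be done
```

The bit tube stands in the rack's empty (middle) hole and is let go. The level is out of the drawer and still held in the gripper. I handed the job in at about 18.7 s of the 58 s allowed.

- **Tube:** I lowered it until the floor of the hole pushed back (force peak about 32 N). The gripper stopped at 83 mm, the height expected for a fully seated tube. In the scene picture after release it stands as deep as its two neighbours.
- **Level:** I gripped it about 38 mm from its near end. At first it lifted flat, because friction held it at 25 N and still at the 20 N minimum. It tilted about 18° only as I raised it further, apparently by touching the cabinet's front edge lightly (under 4 N at the wrist). I then drew it out diagonally over the drawer front, tightened the grip to 70 N and raised it.
- **Last checks:** A model of the level laid over the scene picture fits at about 19° tilt. Its lowest point is then at about 0.254 m, roughly 127 mm above the cabinet's top. The arm was still and the level did not slip in the last pictures. The pictures showed nothing else moved.
- **What disagreed:**
    - The cameras placed the rack hole up to 8 mm apart; I used an average and checked it in close-ups before lowering the tube.
    - The tool drifted to about 4° of tilt during the moves, without any effect I could see.
    - The trained network did not find the level's rear window in the last scene picture, so the final check rests on the model overlay.

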